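# Gauge the depth of a blind tube

## Robot

A 6-joint arm with a two-finger parallel gripper is mounted at the origin on the work surface. World frame = base frame: x ahead of the robot, y to its left, z up, the work surface at z = 0. Lengths are in m, angles in rad, forces in N, time in s.
With the tool pointing down it reaches from about 0.325 to 0.925 m from the base axis. Payload 3.1 kg.
Tool frame: the origin (TCP) lies between the finger pads; the fingertips stand 8 mm ahead of it and the grasp point (between the pads) lies 11 mm behind it; z points along the fingers, y is the direction in which the jaws open and shut (so a half turn about z gives the same grasp; the last joint's range is limited). The gripper opens to 85 mm and grips with 20 to 120 N. Pads are 22 mm wide; open, the fingers measure 114 mm over their backs; the gripper's body (76 mm by 85 mm) begins 54 mm behind the grasp point. The pads swing forward as they close: fully open they stand 13 mm farther back than shut.
Start: joints at [-1.437, 0.217, 1.613, -0, 1.311, -0.112], TCP at [0.152, -0.606, 0.239] pointing down, gripper open.
Joint ranges: [-2.75, 2.75], [-0.78, 2.1], [0.31, 2.55], [-1.13, 4.27], [0.13, 2.63], [-2.58, 2.58]. Speed limits (rad/s): [2.79, 2.79, 3.14, 3.14, 3.14, 3.14].

## Interface

Orientations are given as a unit quaternion [x, y, z, w].
In Python, from bench import manip gives the robot as it stands. The module is installed in compiled form; this text tells all that it offers.
- The arm moves only by the tool apply_moves, never from a script. Its argument "steps" is a list of rows, each an object with "offset": the shift along the tool's x, y, z normalised to -1 to 1, where 1 is 0.15 m, a list of three; "twist": the turn, a rotation vector about the tool's x, y, z normalised to -1 to 1, where 1 is 360 degrees, a list of three. In form: [{"offset": [x, y, z], "twist": [ax, ay, az]}, ...]. A call has 1 to 8 rows; each row is the pose to reach, as a shift and turn from the pose commanded when the call began, along the tool's axes at that moment, turning the shorter way round; what a row does not reach only later rows make up. A row lasts 1/8 s, in which the tool goes at most 62.5 mm and 10.7 degrees, less where a joint would pass 70% of its speed; a pose out of reach is approached as far as the arm can. A call with a number of a shift or a turn outside -1 to 1 is refused whole. A call with a gripper value outside its range is refused whole. "gripper" is the opening, from -1 (shut) to 1 (fully open), so that 0 is half open, set as the call begins (left out, the last holds). The fingers move at their own pace and stop on an object; the grip force is fixed at half the most. Time passes only in rows, so rows that repeat a pose let the fingers close. It gives the time, the measured TCP pose, the force and the opening at its end, in the units of the state.
- manip.state(): the state, without advancing time (a new reading comes with each control period).
- manip.grab_frame(name): name is "side" or "top"; returns a dict with "frame" (420x560x3 uint8, red, green, blue), "intrinsics" (3x3 intrinsics, pixels), "dist_coeffs" ([k1, k2, p1, p2, k3] as OpenCV has them; the pictures are not rectified), "eye" and "orientation" of the camera in the world. Camera axes: x right, y down, z forward; pixel columns grow to the right and rows downward; lengths in m; the calibration is good to about 2 mm. A picture is of the moment at which its call begins. There is no depth.
- manip.job_done(): hands the job in, once; it reports no verdict.
Trained networks look in the newest picture that a camera, given by its name, has taken for a name from the list of things; names that differ only in an ending like _2 or _b are one class to them, and where a whole thing is asked for, a point or a joint stands for the part that bears it (a point fixed in the world has none). Each returns a list of dicts, best first, with "score" (0 to 1); they miss things now and then, are a little off and sometimes report something else, mostly with a low value. They report only what shows in the picture. A call takes as long as a camera call. They do not tell look-alikes from the thing itself.
- manip.spot_in(camera, label): "xy" ([column, row] in pixels, amid what is visible of it).
- manip.trace(camera, label): "mask" (420x560 bool, what is visible of it) and "xy" ([column, row] in pixels, amid what is visible of it).
- manip.pinpoint(camera, label): "xy" ([column, row] in pixels: a listed point, or the origin of a listed thing).
The state is a dict: "time_s": time; "joints": joint angles; "qd": joint speeds; "tau": joint torques, N m; "position": TCP position; "orientation": TCP orientation; "force": force on the tool from outside, world axes, zero at the start; "torque": the same for the moment, N m; "finger_gap": finger opening in m.
Only numpy, scipy, OpenCV 4.12 (cv2) and the standard library are available. Lean on these libraries where they do the work, as an engineer would, in place of code of your own. Each camera call takes 0.05 s, during which the arm holds its last target.

## Task

Take the wooden-handled depth rod from its rest and slide it gently, tip first, into the open end of the steel tube on the wooden bench until it bottoms. Let go of it there, then slide the steel cursor along the brass rule until its thin pointer is level with the rod's outer (handle) end, so that the rule reads the exposed length, and leave the other things where they are.

Things in the scene. Friction and masses are not known exactly. Their poses are not given: they have to be found in the camera images.
- bench: The fixed wooden base (20 mm high, 155 by 390 mm) that carries tube, rule and cursor; origin on the table under the tube's mouth. +y runs from the mouth into the bore, x across (the rule is on the +x side), z up. In front of the mouth the base goes on for 195 mm and leaves the rod's line clear.
- mouth (a point): Centre of the open end of the fixed dark steel tube (outer diameter 32 mm, bore 14 mm, length 190 mm), which lies level, its axis 75 mm above the table. Axes as the bench's: +y into the bore. The bore is blind: its rigid bottom lies somewhere 75 to 135 mm inside the mouth and cannot be seen.
- rest: Fixed wooden rest with two V-shaped notches, 100 mm apart, in which the rod lies level; 50 mm wide, 70 mm high. Origin on the table below the middle of the rod; +x along the rod towards its tip. The handle hangs free beyond it.
- rod_handle (a point): Centre of the depth rod's handle, where it is gripped, 62 mm above the table. The loose rod is 215 mm long, about 100 g: a wooden handle, diameter 22 mm, 45 mm long, then a steel rod, diameter 10 mm, 170 mm long, whose last 6 mm taper to 5 mm. +x points along it from handle to tip; it may be rolled about x.
- rod_end (a point): Centre of the rod's outer end face, at the handle (22.5 mm from the handle's centre, 215 mm from the tip).
- rod_tip (a point): The rod's tip, 192.5 mm from the handle's centre.
- cursor (a joint): Position in m of the sliding steel cursor on the brass rule: 0 at the end far from the tube, growing towards the tube (the bench's +y) up to 0.115. At 0 the pointer is 175 mm in front of the mouth, at j it is 175 mm - j. It slides with about 1.5 N of friction and stays where it is left.
- cursor_grip (a point): Point on the upright fin of the cursor at which to grip or push it, 60 mm above the table and 85 mm to the side of the rod's line. The fin is 14 mm thick along the rule, 22 mm across it, and its top is 14 mm above this point. Axes as at the mouth.
- pointer (a point): Free end of the cursor's thin pointer (4 mm thick), which reaches from the cursor towards the rod's line, below the rod, 36 mm above the table; it is in line with the fin. Axes as at the mouth.
- bangle: Brass bangle, 68 mm wide, lying flat on the table; leave alone.
- bangle2: Larger brass bangle, 72 mm wide, lying flat; leave alone.
- bell_cup: Brass cup on a foot, 60 mm wide, 48 mm high; leave alone.
- hammer: Hammer lying on the left of the bench; leave alone.
- bar_stub: Dark steel bar, 22 mm thick, 180 mm long, lying on the table; leave alone.
Not all that is in view belongs to the job. Leave any turquoise look-alike of the part that bears rod_handle alone.

How it is judged:
By the outcome, as a careful person would: the job done as asked, in the order asked, and still so for the second after the job is handed in, with the robot touching nothing.
It also fails if it takes over 64 s, if anything falls off the work surface, if the arm or the gripper's body presses on something with over 40 N, if the wrist force passes 120 N, or if a joint passes its speed limit or range.

## Working session

There is one attempt and no reset: what is moved stays moved. The work goes in short steps, Python scripts to look and compute and a tool call to move; the robot and the scene stay as the last step left them, time stands still between calls to the robot, and variables do not carry over. Pictures are saved under pics/ and viewed, and the job is handed in when it is done.

Besides the shell and the picture viewer there is one more tool, called after ">>>" as name([rows], argument=value, ...), one row to a line, values as JSON. apply_moves: Moves the arm, as the interface text tells. Its arguments: {"type":"object","properties":{"steps":{"type":"array"},"gripper":{"type":"number"}},"required":["steps"]}

```bash
mkdir -p pics; ls
cat > h.py <<'E'
import numpy as np, cv2
from bench import manip
from scipy.spatial.transform import Rotation as R
def grab(n,save=None):
    f=manip.grab_frame(n)
    if save: cv2.imwrite('pics/'+save,f['frame'][:,:,::-1])
    return f
def rot(f):
    o=np.array(f['orientation'],float)
    return o if o.shape==(3,3) else R.from_quat(o).as_matrix()
def ray(f,uv):
    p=cv2.undistortPoints(np.array([[uv]],float),np.array(f['intrinsics']),np.array(f['dist_coeffs']))[0,0]
    d=rot(f)@np.array([p[0],p[1],1]); return np.array(f['eye']),d/np.linalg.norm(d)
def atz(f,uv,z):
    e,d=ray(f,uv); return e+d*(z-e[2])/d[2]
def proj(f,P):
    M=rot(f); r=cv2.Rodrigues(M.T)[0]; t=-M.T@np.array(f['eye'])
    return cv2.projectPoints(np.array(P,float).reshape(-1,1,3),r,t,np.array(f['intrinsics']),np.array(f['dist_coeffs']))[0][:,0]
def tri(f1,u1,f2,u2):
    e1,d1=ray(f1,u1);e2,d2=ray(f2,u2)
    s=np.linalg.lstsq(np.c_[d1,-d2],e2-e1,rcond=None)[0]
    a=e1+s[0]*d1;b=e2+s[1]*d2
    return (a+b)/2,np.linalg.norm(a-b)
E
cat > a.py <<'E'
from h import *
np.set_printoptions(precision=4,suppress=True)
F={n:grab(n,n+'0.png') for n in('side','top')}
for n in F: print(n,np.array(F[n]['eye']),rot(F[n])[:,2])
print(manip.state())
for l in ['mouth','rod_handle','rod_end','rod_tip','cursor_grip','pointer','rest','bench']:
    for n in F:
        print(l,n,[(np.round(d['xy'],1).tolist(),round(float(d['score']),2)) for d in manip.pinpoint(n,l)][:4])
E
python3 a.py
```

```text
pics
side [ 0.4532 -0.8303  0.9291] [ 0.0584  0.6991 -0.7126]
top [0.404 0.035 1.347] [ 0.076   0.0023 -0.9971]
{'time_s': 0.1, 'joints': array([-1.4372,  0.2177,  1.6148, -0.    ,  1.3113, -0.1122]), 'qd': array([ 0.0015, -0.0009, -0.0036,  0.0011, -0.0015,  0.0013]), 'tau': array([ -0.001 , -39.8081, -30.4971,  -0.0001,   0.0043,  -0.    ]), 'position': array([ 0.152 , -0.6055,  0.2381]), 'orientation': array([ 0.9925,  0.1226, -0.    , -0.0011]), 'force': array([ 0.5596, -0.2074, -0.2989]), 'torque': array([ 0.0017,  0.0458, -0.0323]), 'finger_gap': 0.08563566577592546}
mouth side [([290.0, 187.5], 0.86)]
mouth top [([266.1, 196.7], 0.97)]
rod_handle side [([131.0, 357.9], 0.79), ([273.1, 346.8], 0.77)]
rod_handle top [([414.0, 221.1], 0.64), ([401.3, 323.0], 0.62)]
rod_end side [([258.3, 349.0], 0.8), ([123.8, 360.2], 0.56)]
rod_end top [([405.8, 320.2], 0.77), ([329.7, 164.3], 0.71), ([415.9, 228.2], 0.63), ([398.2, 199.5], 0.22)]
rod_tip side [([225.5, 128.1], 0.71), ([193.4, 289.3], 0.67), ([349.9, 303.9], 0.66)]
rod_tip top [([384.6, 161.5], 0.83), ([350.5, 273.9], 0.57)]
cursor_grip side [([333.2, 241.4], 0.63)]
cursor_grip top [([326.6, 165.0], 0.47)]
pointer side [([307.5, 252.4], 0.5)]
pointer top []
rest side [([305.0, 342.4], 0.63), ([289.4, 116.2], 0.36)]
rest top [([398.8, 200.0], 0.73)]
bench side [([286.4, 208.6], 0.69), ([257.4, 353.0], 0.5)]
bench top [([268.4, 195.0], 0.74), ([240.1, 258.7], 0.39)]
```

View pics/side0.png

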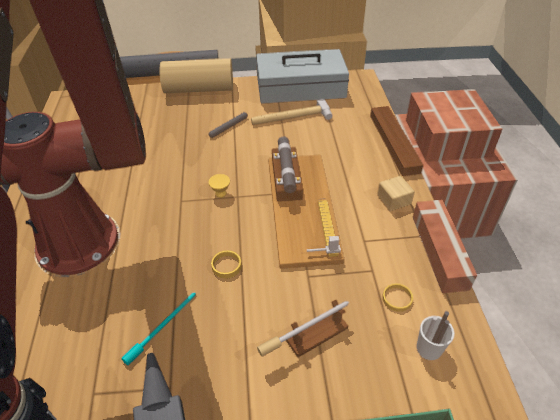

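View pics/top0.png

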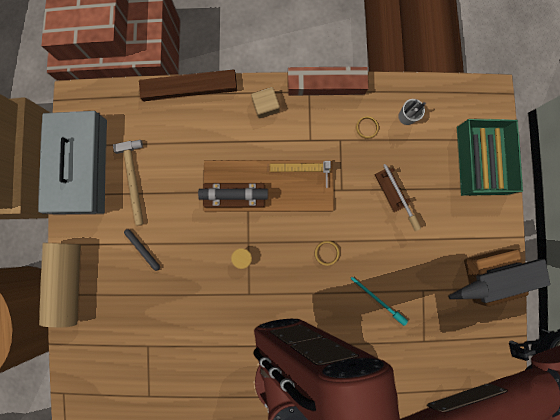

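The side view shows the wooden-handled rod on its rest, with the handle at about (268,347) and the tip at (348,304). In the top view the handle is at (414,221) and the tip at (385,162). Candidates for the rod:
- The rod on the rest, as above.
- The turquoise look-alike, at side (131,358) and top (401,320). I'm rejecting it.
- The dark bar stub, at side (228,125) and top (142,250). I'm rejecting it too.

I'll check the choice in one crop and measure.

```bash
cat > b.py <<'E'
from h import *
np.set_printoptions(precision=4,suppress=True)
F={n:grab(n) for n in('side','top')}
s,t=F['side'],F['top']
a=cv2.resize(s['frame'][285:385,240:370],None,fx=3,fy=3,interpolation=3);b=cv2.resize(t['frame'][150:240,270:430],None,fx=2.4,fy=2.4,interpolation=3)
c=np.zeros((a.shape[0],a.shape[1]+b.shape[1],3),np.uint8);c[:,:a.shape[1]]=a;c[:b.shape[0],a.shape[1]:]=b
cv2.imwrite('pics/crop.png',c[:,:,::-1])
c2=cv2.resize(s['frame'][130:270,255:355],None,fx=4,fy=4,interpolation=3);cv2.imwrite('pics/crop2.png',c2[:,:,::-1])
c3=cv2.resize(t['frame'][150:220,190:350],None,fx=5,fy=5,interpolation=3);cv2.imwrite('pics/crop3.png',c3[:,:,::-1])
for l,us,ut,z in [('mouth',(290,187.5),(266.1,196.7),.075),('handle',(273.1,346.8),(414,221.1),.062),('end',(258.3,349),(415.9,228.2),.062),('tip',(349.9,303.9),(384.6,161.5),.062),('fin',(333.2,241.4),(326.6,165),.06)]:
    print(l,tri(s,us,t,ut),atz(s,us,z),atz(t,ut,z))
for l in ['rod_handle','cursor','bench','rest']:
  for n in F:
    for d in manip.trace(n,l)[:2]:
        m=d['mask'];ys,xs=np.nonzero(m);print(l,n,round(d['score'],2),d['xy'],m.sum(),xs.min(),xs.max(),ys.min(),ys.max(),cv2.minAreaRect(np.c_[xs,ys].astype(np.float32)))
E
python3 b.py
```

```text
mouth (array([0.5509, 0.0598, 0.0739]), np.float64(0.01003740792436654)) [0.5558 0.0592 0.075 ] [0.5457 0.0598 0.075 ]
handle (array([ 0.4719, -0.3707,  0.0577]), np.float64(0.004189216932371007)) [ 0.4739 -0.3729  0.062 ] [ 0.4696 -0.3694  0.062 ]
end (array([ 0.4467, -0.3744,  0.0619]), np.float64(0.004148505193542542)) [ 0.4447 -0.3746  0.062 ] [ 0.4488 -0.3743  0.062 ]
tip (array([ 0.6451, -0.2895,  0.0584]), np.float64(0.0031653358520345076)) [ 0.6427 -0.2919  0.062 ] [ 0.646  -0.2887  0.062 ]
fin (array([ 0.6378, -0.1176,  0.0597]), np.float64(4.184614399757708e-05)) [ 0.6377 -0.1179  0.06  ] [ 0.6378 -0.1176  0.06  ]
rod_handle side 0.93 [148.4, 338.9] 571 122 194 293 364 ((158.75, 327.2500305175781), (9.899495124816895, 98.287841796875), 45.0)
rod_handle side 0.6 [286.2, 338.6] 619 257 346 303 355 ((302.32110595703125, 328.0963134765625), (12.12341022491455, 100.71236419677734), 61.69924545288086)
rod_handle top 0.85 [405.6, 210.6] 216 384 419 165 228 ((399.62384033203125, 196.99383544921875), (71.08602142333984, 6.699952602386475), 60.59280776977539)
rod_handle top 0.61 [397
[... 535 characters left out ...]
35069274902344), (132.53094482421875, 64.59051513671875), 83.9909896850586)
bench side 0.3 [221.8, 182.6] 357 209 229 174 196 ((219.0, 185.0), (22.0, 20.0), 90.0)
bench top 0.72 [269.4, 186.3] 6779 198 332 160 212 ((265.0, 186.0), (52.0, 134.0), 90.0)
rest side 0.72 [320.0, 330.5] 1242 287 347 301 356 ((316.8478088378906, 327.58978271484375), (31.119606018066406, 64.64662170410156), 59.47029495239258)
rest top 0.86 [388.5, 190.9] 547 375 409 167 211 ((392.0854797363281, 188.16561889648438), (43.37042236328125, 20.12295913696289), 62.7004280090332)
rest top 0.72 [402.9, 203.1] 341 383 420 164 230 ((399.70599365234375, 196.944091796875), (73.81462860107422, 7.26312255859375), 60.7807502746582)
```

```bash
sleep 1
```

```text
(no output)
```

View pics/crop.png

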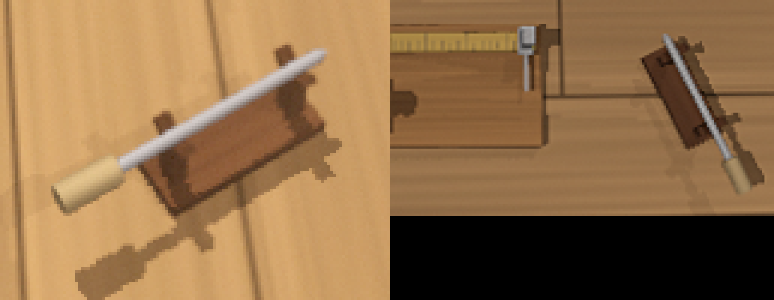

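View pics/crop2.png

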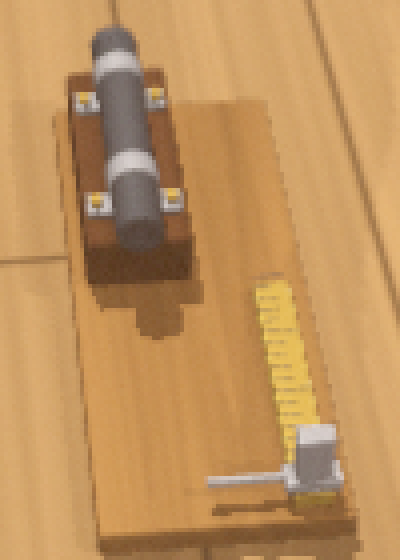

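View pics/crop3.png

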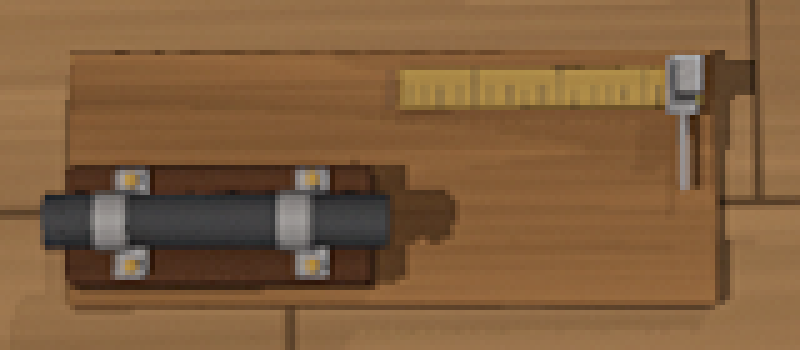

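The crop shows the wooden handle at side (264,348) and the steel rod lying in the rest, so this is the right part. The cursor sits at the far end of the rule with its fin at side (333,242). Next I'll measure the tube axis and the rod line to subpixel accuracy.

```bash
cat > c.py <<'E'
from h import *
from scipy.optimize import least_squares
np.set_printoptions(precision=4,suppress=True)
s,t=grab('side'),grab('top')
np.savez('f0.npz',s=s['frame'],t=t['frame'])
# tube edges top view: per column gradient
def edges(img,cols=None,rng=None,axis=0):
    g=cv2.GaussianBlur(img.astype(np.float32),(0,0),0.6).mean(2)
    return g
for name,f,box in [('top',t,(190,185,275,206)),('side',s,(274,134,302,200))]:
    x0,y0,x1,y1=box; im=f['frame'][y0:y1,x0:x1].astype(int)
    print(name); 
    hsv=cv2.cvtColor(f['frame'],cv2.COLOR_RGB2HSV)[y0:y1,x0:x1]
    sat=hsv[...,1]; 
    for r in sat[::3]: print(' '.join('%3d'%v for v in r[::2 if name=='top' else 1]))
E
python3 c.py
```

```text
top
129 127 127 127 128 128 128 156 157 156 163  96  32 159   9 223 154 154 157 159 157 154 162 154 155 152 155 162 153 129  19 172   6 223 152 150 154 158 154 147 156 148 148
128 129 128 129 132 134 132 144 121 118  49  50   3  13   9 173 148 144 146 134 148 133 132  66 139 125 130 134  30  19   6   7   4 154 111  96 119 109 123 155 160 161 164
128 130 134 130  27   0   4   8   0  11  11   9  12   9   4   0   4   4   4   0   4   4   8   4   4   8   4  14  14  13  12   6   4   4   8   0   4   9  12 150 162 158 159
129 128 127 131  35   7   4   4   0  11  10  11  12   8   8   0   4   4   4   4   4   8   4   8   8   7   4   9   8  10  10   3   4   0   7  11   4   4  14 146 155 160 157
129 130 129 129  90   9  14   5   5   8  13   9  14   5  10   5   5   9   9   9   9   5   9   5   4   9  13   5  11  10   9   3   5   5   5   5   9   0  22 147 152 157 154
126 124 125 126 128 129 134 165 170 171 107  92   5   5   8 227 162 175 165 171 162 174 168 177 166 166 171 170 136  83   6   5   6 238 169 180 168 174 162 167 154 151 146
127 129 127 127 126 130 131 162 161 154 161  80  44 164   5 222 
[... 1876 characters left out ...]
  31  48 161 155 102  65 158
153 159  75  25  21  39  20  17  18  42  50  46  31  33  26  25  30  40  39  48  63  38  23  27  29  38  75 151
152 154 151 145 150 149 153 156 137 118  50  49  49  55  62  77  71  71  68  62  66  85 152 150 147 149 147 152
154 151 166 150 160 147 145 156 148 146  85  89  85  89  77  78  76  79  82  93  73  95 146 148 151 156 147 156
152 154 151 156 150 142 143 156 151 161 144 116  87  74  73  78  74  70  81  92 114 164 152 153 150 149 147 158
147 149 158 149 150 166 140 160 161 142 145 150 149 152 151 152 144 154 165 146 151 147 164 152 158 160 152 145
154 154 157 156 151 148 158 174 157 164 152 153 143 157 154 140 149 158 158 151 157 163 157 158 147 161 167 161
```

```bash
cat >> h.py <<'E'
def cyl(a,b,ra,rb=None,n=24):
    rb=ra if rb is None else rb
    a=np.array(a,float);b=np.array(b,float);d=(b-a)/np.linalg.norm(b-a)
    u=np.cross(d,[0,0,1]);u/=np.linalg.norm(u);v=np.cross(d,u)
    th=np.linspace(0,2*np.pi,n,endpoint=False)[:,None]
    c=np.cos(th)*u+np.sin(th)*v
    return np.r_[a+ra*c,b+rb*c]
def cover(f,hulls,box,ss=8):
    x0,y0,x1,y1=box
    m=np.zeros(((y1-y0)*ss,(x1-x0)*ss),np.uint8)
    for h in hulls:
        p=proj(f,h); p=(p+0.5-[x0,y0])*ss-0.5
        hu=cv2.convexHull(p.astype(np.float32))
        cv2.fillConvexPoly(m,np.round(hu*16).astype(np.int32),255,shift=4)
    return cv2.blur(cv2.resize(m,(x1-x0,y1-y0),interpolation=cv2.INTER_AREA).astype(np.float32)/255,(1,1))
E
cat > d.py <<'E'
from h import *
from scipy.optimize import minimize
np.set_printoptions(precision=4,suppress=True)
s,t=grab('side'),grab('top')
boxes={'s':(268,128,306,196),'t':(192,184,276,206)}
obs={}
for k,f in (('s',s),('t',t)):
    x0,y0,x1,y1=boxes[k]
    sat=cv2.cvtColor(f['frame'],cv2.COLOR_RGB2HSV)[y0:y1,x0:x1,1].astype(float)
    val=cv2.cvtColor(f['frame'],cv2.COLOR_RGB2HSV)[y0:y1,x0:x1,2].astype(float)
    bg,fg=(130,30) if k=='s' else (135,8)
    obs[k]=np.clip((bg-sat)/(bg-fg),0,1)
def hull(p):
    x,y,w=p; d=np.array([-np.sin(w),np.cos(w),0]);m=np.array([x,y,.075]); return [cyl(m,m+.19*d,.016)]
def cost(p,ks):
    p=np.array(p); c=0
    for k in ks:
        f={'s':s,'t':t}[k]
        r=cover(f,hull(p),boxes[k])-obs[k]; c+=np.minimum(r**2,.3).sum()
    return c
for ks in ('s','t','st'):
    best=None
    for w0 in (-.05,0,.05):
        r=minimize(lambda q:cost(np.array([.55,.057,0])+np.array(q)*[.01,.01,.05],ks),[0,0,w0/.05],method='Nelder-Mead',options=dict(initial_simplex=np.array([[0,0,w0/.05],[.8,0,w0/.05],[0,.8,w0/.05],[0,0,w0/.05+.8]]),xatol=1e-3,fatol=1e-3))
        if best is None or r.fun<best.fun: best=r
    print(ks,np.array([.55,.057,0])+best.x*[.01,.01,.05],best.fun)
# board corners top image, at z=.02
for u in [(203.5,160),(332.6,160),(332.6,210.6),(203.6,210.6)]: print(atz(t,u,.02))
E
python3 d.py
```

```text
s [ 0.5538  0.0627 -0.0175] 67.63535871260135
t [ 0.5546  0.0577 -0.0152] 58.633228464578124
st [ 0.5541  0.0605 -0.0168] 128.09106571303397
[0.6665 0.2484 0.02  ]
[ 0.6601 -0.1409  0.02  ]
[ 0.5072 -0.1367  0.02  ]
[0.5132 0.2482 0.02  ]
```

```bash
cat > e.py <<'E'
from h import *
from scipy.optimize import minimize
np.set_printoptions(precision=4,suppress=True)
s,t=grab('side'),grab('top')
M={}
boxes={'s':(245,290,360,365),'t':(370,150,430,240)}
for n,k in (('side','s'),('top','t')):
    ds=[d for d in manip.trace(n,'rod_handle') if d['mask'].sum()>50]
    x0,y0,x1,y1=boxes[k]
    d=max(ds,key=lambda d:d['mask'][y0:y1,x0:x1].sum()); M[k]=d['mask'][y0:y1,x0:x1].astype(float)
def hull(p):
    x,y,w=p; d=np.array([np.cos(w),np.sin(w),0]);h=np.array([x,y,.062])
    return [cyl(h-.0225*d,h+.0225*d,.011),cyl(h+.0225*d,h+.1865*d,.005),cyl(h+.1865*d,h+.1925*d,.005,.0025)]
def cost(p,ks):
    return sum(((cover({'s':s,'t':t}[k],hull(p),boxes[k])-M[k])**2).sum() for k in ks)
b=np.array([.468,-.366,.404]);sc=np.array([.01,.01,.05])
for ks in ('s','t','st'):
    r=minimize(lambda q:cost(b+np.array(q)*sc,ks),[0,0,0],method='Nelder-Mead',options=dict(initial_simplex=np.array([[0,0,0],[.8,0,0],[0,.8,0],[0,0,.8]])))
    p=b+r.x*sc;print(ks,p,r.fun)
for k,f in (('s',s),('t',t)):
    x0,y0,x1,y1=boxes[k];im=cv2.resize(f['frame'][y0:y1,x0:x1],None,fx=5,fy=5,interpolation=0)
    c=(cv2.resize(cover(f,hull(p),boxes[k]),None,fx=5,fy=5)>.5).astype(np.uint8)
    cs,_=cv2.findContours(c,0,2);im=np.ascontiguousarray(im);cv2.drawContours(im,cs,-1,(255,0,0),1);cv2.imwrite('pics/rodfit_%s.png'%k,im[:,:,::-1])
E
python3 e.py
```

```text
s [ 0.4657 -0.3699  0.4445] 51.90686740016216
t [ 0.4678 -0.3684  0.4493] 118.5908208204464
st [ 0.4655 -0.3699  0.4447] 175.74959104460947
```

```bash
sleep 2
```

```text
(no output)
```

View pics/rodfit_s.png

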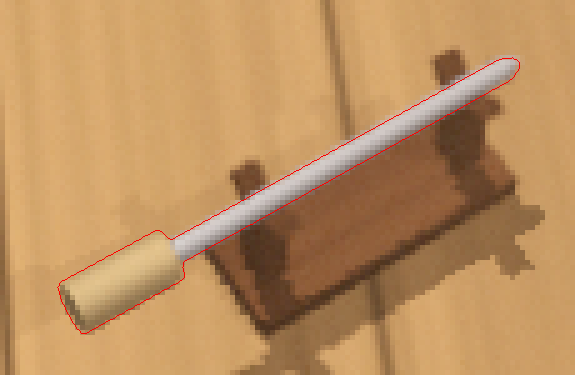

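View pics/rodfit_t.png

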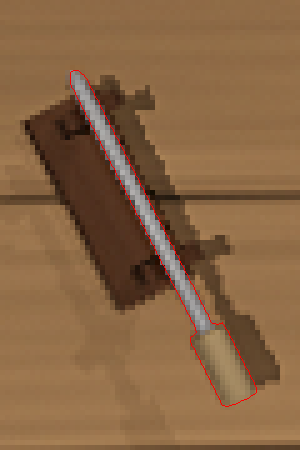

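The red outlines match the rod in both views: handle (0.466,-0.370), yaw 0.445 rad. I'll move y first to stay clear of the anvil-like block.

```bash
cat > g.py <<'E'
import sys
from h import *
np.set_printoptions(precision=4,suppress=True)
def plan(P,yaw,cmd=None):
    st=manip.state(); p=np.array(st['position']);Rc=R.from_quat(st['orientation'])
    print('t',st['time_s'],'pos',p,'yaw',np.arctan2(*Rc.as_matrix()[[1,0],0]),'F',np.array(st['force']),'gap',st['finger_gap'],'q',np.array(st['joints']))
    Rt=R.from_euler('z',yaw)*R.from_quat([1,0,0,0])
    print('off',Rc.inv().apply(np.array(P)-p)/.15,'twist',(Rc.inv()*Rt).as_rotvec()/2/np.pi)
if __name__=='__main__':
    a=list(map(float,sys.argv[1:5])); plan(a[:3],a[3])
E
python3 g.py .27 -.47 .23 .445; python3 g.py .466 -.3697 .15 .445
```

```text
t 1.8 pos [ 0.1521 -0.6062  0.2392] yaw 0.24577023812232213 F [-0.5744 -0.1441  0.4372] gap 0.08517102464551214 q [-1.4372  0.217   1.6134 -0.      1.3113 -0.1122]
off [ 0.9834 -0.6895  0.0617] twist [-0.     -0.     -0.0317]
t 1.8 pos [ 0.1521 -0.6062  0.2392] yaw 0.24577023812232213 F [-0.5744 -0.1441  0.4372] gap 0.08517102464551214 q [-1.4372  0.217   1.6134 -0.      1.3113 -0.1122]
off [ 2.4135 -1.0201  0.5951] twist [-0.     -0.     -0.0317]
```

>>> apply_moves([
  {"offset":[0.1,-0.4,0],"twist":[0,0,0]},
  {"offset":[0.3,-0.7,0],"twist":[0,0,-0.0317]},
  {"offset":[0.7,-0.7,0.05],"twist":[0,0,-0.0317]},
  {"offset":[0.98,-0.69,0.06],"twist":[0,0,-0.0317]},
  {"offset":[0.98,-0.69,0.06],"twist":[0,0,-0.0317]},
], gripper=1)

```text
time_s: 2.42
position: [0.2717, -0.469, 0.2303]
orientation: [0.975, 0.223, 0.0, 0.0]
force: [0.9, 0.4, 0.3]
finger_gap: 0.0853
```

```bash
python3 g.py .40 -.40 .17 .445; python3 g.py .466 -.3697 .15 .445
```

```text
t 2.425 pos [ 0.2717 -0.469   0.2303] yaw 0.44916061793978107 F [0.8648 0.4089 0.3229] gap 0.08534153379454425 q [-1.1755  0.0484  1.8187  0.0005  1.2744 -0.054 ]
off [ 0.9699 -0.0432  0.4027] twist [ 0.     -0.0001  0.0007]
t 2.425 pos [ 0.2717 -0.469   0.2303] yaw 0.44916061793978107 F [0.8648 0.4089 0.3229] gap 0.08534153379454425 q [-1.1755  0.0484  1.8187  0.0005  1.2744 -0.054 ]
off [ 1.4539 -0.0342  0.5362] twist [ 0.     -0.0001  0.0007]
```

>>> apply_moves([
  {"offset":[0.4,-0.02,0.1],"twist":[0,0,0]},
  {"offset":[0.75,-0.04,0.3],"twist":[0,0,0]},
  {"offset":[0.97,-0.04,0.4],"twist":[0,0,0]},
  {"offset":[0.97,-0.04,0.4],"twist":[0,0,0]},
])

```text
time_s: 2.92
position: [0.3983, -0.4006, 0.1685]
orientation: [0.975, 0.222, -0.001, -0.002]
force: [-0.7, 0.6, 0.4]
finger_gap: 0.0853
```

```bash
python3 g.py .466 -.3697 .10 .445; python3 g.py .466 -.3697 .052 .445
```

```text
t 2.925 pos [ 0.3983 -0.4006  0.1685] yaw 0.44759046298666666 F [-0.6558  0.5718  0.4051] gap 0.08530466184300697 q [-0.9124  0.1638  1.8153 -0.0003  1.166   0.211 ]
off [0.4966 0.0112 0.4563] twist [-0.0005  0.0002  0.0004]
t 2.925 pos [ 0.3983 -0.4006  0.1685] yaw 0.44759046298666666 F [-0.6558  0.5718  0.4051] gap 0.08530466184300697 q [-0.9124  0.1638  1.8153 -0.0003  1.166   0.211 ]
off [0.4969 0.0123 0.7763] twist [-0.0005  0.0002  0.0004]
```

>>> apply_moves([
  {"offset":[0.35,0.01,0.1],"twist":[0,0,0]},
  {"offset":[0.497,0.012,0.25],"twist":[0,0,0]},
  {"offset":[0.497,0.012,0.5],"twist":[0,0,0]},
  {"offset":[0.497,0.012,0.7],"twist":[0,0,0]},
  {"offset":[0.497,0.012,0.776],"twist":[0,0,0]},
  {"offset":[0.497,0.012,0.776],"twist":[0,0,0]},
  {"offset":[0.497,0.012,0.776],"twist":[0,0,0]},
])

```text
time_s: 3.8
position: [0.467, -0.3732, 0.0558]
orientation: [0.975, 0.22, 0.001, 0.001]
force: [-0.1, 0.7, -0.1]
finger_gap: 0.0855
```

```bash
python3 g.py .466 -.3697 .052 .445; python3 -c "
from h import *
f=grab('side');c=cv2.resize(f['frame'][270:400,190:370],None,fx=4,fy=4,interpolation=3);cv2.imwrite('pics/p1.png',c[:,:,::-1])"
```

```text
t 3.8 pos [ 0.467  -0.3732  0.0558] yaw 0.4442854839743666 F [-0.063   0.6946 -0.0821] gap 0.08551723886902818 q [-0.7915  0.3752  1.7942 -0.0002  0.9689  0.3351]
off [ 0.0039 -0.0237  0.0251] twist [ 0.0005 -0.0002 -0.0001]
```

View pics/p1.png

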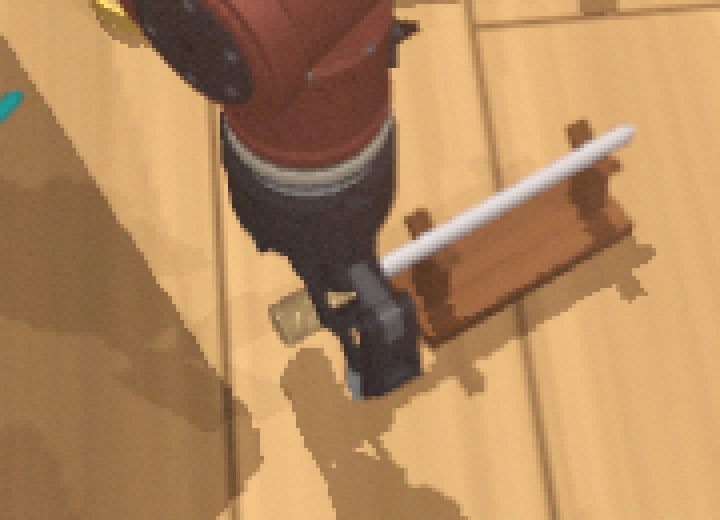

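The jaws straddle the handle, with its visible end at crop (295,318). I'll make a small correction and then close.

>>> apply_moves([
  {"offset":[0.0,-0.02,0.025],"twist":[0,0,0]},
  {"offset":[0.0,-0.02,0.025],"twist":[0,0,0]},
  {"offset":[0.0,-0.02,0.025],"twist":[0,0,0]},
])

```text
time_s: 4.22
position: [0.4651, -0.3687, 0.0503]
orientation: [0.975, 0.221, 0.0, 0.0]
force: [-0.7, 0.5, 2.0]
finger_gap: 0.0853
```

>>> apply_moves([
  {"offset":[0,0,0],"twist":[0,0,0]},
  {"offset":[0,0,0],"twist":[0,0,0]},
  {"offset":[0,0,0],"twist":[0,0,0]},
  {"offset":[0,0,0],"twist":[0,0,0]},
  {"offset":[0,0,0],"twist":[0,0,0]},
  {"offset":[0,0,0],"twist":[0,0,0]},
  {"offset":[0,0,0],"twist":[0,0,0]},
  {"offset":[0,0,0],"twist":[0,0,0]},
], gripper=-1)

```text
time_s: 5.22
position: [0.4652, -0.3692, 0.0503]
orientation: [0.975, 0.221, 0.0, 0.0]
force: [0.4, -1.7, -0.1]
finger_gap: 0.0202
```

```bash
python3 g.py .466 -.3697 .13 .445; python3 g.py .466 -.3697 .13 .445
```

```text
t 5.225 pos [ 0.4652 -0.3692  0.0503] yaw 0.4448638790880267 F [ 0.395  -1.6862 -0.1229] gap 0.02017396814244145 q [-0.7889  0.378   1.8032 -0.0001  0.9596  0.3371]
off [ 0.0033  0.006  -0.5312] twist [ 0.0001 -0.     -0.    ]
t 5.225 pos [ 0.4652 -0.3692  0.0503] yaw 0.4448638790880267 F [ 0.395  -1.6862 -0.1229] gap 0.02017396814244145 q [-0.7889  0.378   1.8032 -0.0001  0.9596  0.3371]
off [ 0.0033  0.006  -0.5312] twist [ 0.0001 -0.     -0.    ]
```

>>> apply_moves([
  {"offset":[0,0,-0.08],"twist":[0,0,0]},
  {"offset":[0,0,-0.2],"twist":[0,0,0]},
  {"offset":[0,0,-0.4],"twist":[0,0,0]},
  {"offset":[0,0,-0.6],"twist":[0,0,0]},
  {"offset":[0,0,-0.67],"twist":[0,0,0]},
  {"offset":[0,0,-0.67],"twist":[0,0,0]},
])

```text
time_s: 5.98
position: [0.4654, -0.3692, 0.152]
orientation: [0.975, 0.221, 0.001, 0.001]
force: [-0.4, -0.3, -0.8]
finger_gap: 0.0199
```

```bash
python3 g.py .51 -.26 .15 1.0;python3 g.py .549 -.173 .13 1.554; python3 -c "
from h import *
f=grab('side');c=cv2.resize(f['frame'][230:380,190:390],None,fx=4,fy=4,interpolation=3);cv2.imwrite('pics/p2.png',c[:,:,::-1])"
```

```text
t 5.975 pos [ 0.4654 -0.3692  0.152 ] yaw 0.44506627640601654 F [-0.3551 -0.2749 -0.8058] gap 0.01993864568779072 q [-0.7887  0.2388  1.7604 -0.      1.1402  0.337 ]
off [ 0.5815 -0.5293  0.0124] twist [ 0.0004 -0.     -0.0883]
t 5.975 pos [ 0.4654 -0.3692  0.152 ] yaw 0.44506627640601654 F [-0.3551 -0.2749 -0.8058] gap 0.01993864568779072 q [-0.7887  0.2388  1.7604 -0.      1.1402  0.337 ]
off [ 1.0658 -0.9412  0.1452] twist [ 0.0004  0.0001 -0.1765]
```

View pics/p2.png

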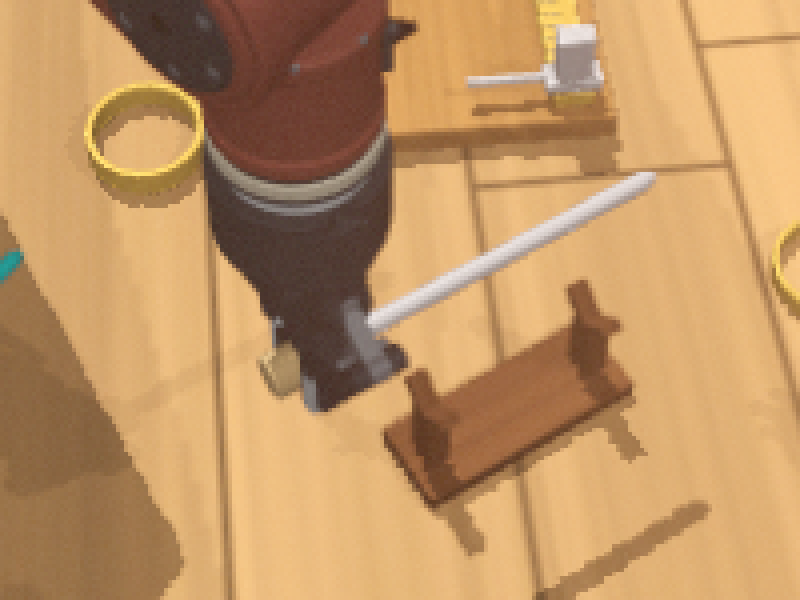

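The rod is held and lifted clear of the rest, tip at crop (650,180). Next I'll swing it to face the mouth, kept high.

>>> apply_moves([
  {"offset":[0.1,-0.1,0],"twist":[0,0,-0.022]},
  {"offset":[0.22,-0.22,0],"twist":[0,0,-0.045]},
  {"offset":[0.36,-0.35,0],"twist":[0,0,-0.068]},
  {"offset":[0.5,-0.48,0],"twist":[0,0,-0.091]},
  {"offset":[0.65,-0.6,0],"twist":[0,0,-0.115]},
  {"offset":[0.8,-0.73,0],"twist":[0,0,-0.138]},
  {"offset":[0.93,-0.85,0],"twist":[0,0,-0.16]},
  {"offset":[0.99,-0.92,0.0],"twist":[0,0,-0.176]},
])

```text
time_s: 7.02
position: [0.5388, -0.1784, 0.1485]
orientation: [0.712, 0.702, -0.001, -0.002]
force: [0.5, -0.2, -0.8]
finger_gap: 0.0203
```

```bash
python3 g.py .5502 -.173 .11 1.554;python3 g.py .5502 -.173 .064 1.554
```

```text
t 7.025 pos [ 0.5388 -0.1784  0.1485] yaw 1.555711114379118 F [ 0.5026 -0.1789 -0.7825] gap 0.020329456504203345 q [-0.4435  0.1935  1.8222  0.0003  1.1298 -0.4286]
off [0.0366 0.0764 0.2563] twist [-0.0005 -0.0003  0.0003]
t 7.025 pos [ 0.5388 -0.1784  0.1485] yaw 1.555711114379118 F [ 0.5026 -0.1789 -0.7825] gap 0.020329456504203345 q [-0.4435  0.1935  1.8222  0.0003  1.1298 -0.4286]
off [0.0361 0.0774 0.563 ] twist [-0.0005 -0.0003  0.0003]
```

>>> apply_moves([
  {"offset":[0.02,0.05,0.1],"twist":[0,0,0]},
  {"offset":[0.03,0.077,0.3],"twist":[0,0,0]},
  {"offset":[0.03,0.077,0.45],"twist":[0,0,0]},
  {"offset":[0.03,0.077,0.55],"twist":[0,0,0]},
  {"offset":[0.03,0.077,0.555],"twist":[0,0,0]},
  {"offset":[0.03,0.077,0.555],"twist":[0,0,0]},
])

```text
time_s: 7.78
position: [0.5517, -0.1766, 0.0677]
orientation: [0.714, 0.7, 0.0, 0.0]
force: [1.1, -0.4, -1.1]
finger_gap: 0.0202
```

```bash
python3 g.py .5502 -.173 .064 1.554; python3 -c "
from h import *
f=grab('side');np.save('s1.npy',f['frame']);c=cv2.resize(f['frame'][120:300,230:360],None,fx=3.3,fy=3.3,interpolation=3)
g=grab('top');np.save('t1.npy',g['frame']);d=cv2.resize(g['frame'][150:240,190:400],None,fx=3.8,fy=3.8,interpolation=3)
cv2.imwrite('pics/p3s.png',c[:,:,::-1]);cv2.imwrite('pics/p3t.png',d[:,:,::-1])"
```

```text
t 7.775 pos [ 0.5517 -0.1766  0.0677] yaw 1.5500661706725343 F [ 1.1382 -0.3919 -1.1042] gap 0.020175742646913783 q [-0.4308  0.3251  1.8347 -0.      0.981  -0.4101]
off [ 0.0235 -0.0107  0.0248] twist [ 0.0001  0.0001 -0.0006]
```

View pics/p3s.png

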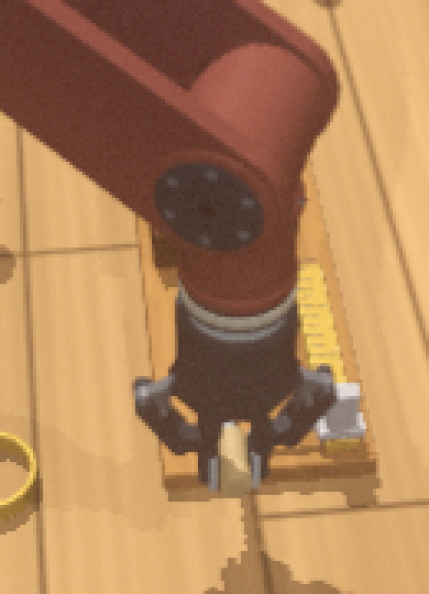

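View pics/p3t.png

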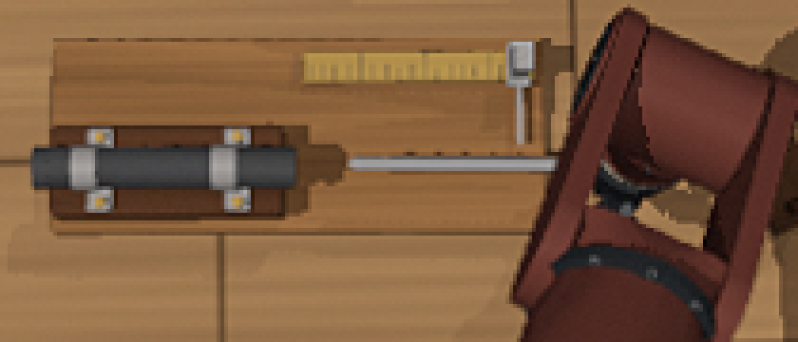

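```bash
cat > k.py <<'E'
from h import *
from scipy.optimize import minimize
np.set_printoptions(precision=4,suppress=True)
s=grab('side');t=grab('top')
# lateral: top view rod centre per column
hsv=cv2.cvtColor(t['frame'],cv2.COLOR_RGB2HSV)[...,1].astype(float)
def line(c0,c1,r0,r1,bg,fg,z):
    P=[]
    for c in range(c0,c1):
        w=np.clip((bg-hsv[r0:r1,c])/(bg-fg),0,1); w[w<.15]=0
        P.append(atz(t,(c,(w*np.arange(r0,r1)).sum()/w.sum()),z))
    P=np.array(P);k=np.polyfit(P[:,1],P[:,0],1); 
    return k,P,np.std(P[:,0]-np.polyval(k,P[:,1]))
k1,P1,e1=line(284,334,188,199,150,10,.0787); print('rod x at y=.02',np.polyval(k1,.02),'slope dx/dy',k1[0],'y range',P1[0,1],P1[-1,1],e1, 'x at y=-.17',np.polyval(k1,-.17))
for cc in [(199,205),(249,266)]:
    k2,P2,e2=line(*cc,188,206,140,8,.075);print('tube',P2[:,0].mean(),P2[:,1].mean(),e2)
# tilt from p2
c=cv2.imread('pics/p2.png')[:,:,::-1];c=cv2.resize(c,None,fx=.25,fy=.25,interpolation=cv2.INTER_AREA)
sat=cv2.cvtColor(np.ascontiguousarray(c),cv2.COLOR_RGB2HSV)[...,1].astype(float)
box=(285,268,358,318); o=np.clip((110-sat)/(90),0,1)[box[1]-230:box[3]-230,box[0]-190:box[2]-190]
def hull(p):
    w,ti,dz,du=p;d=np.array([np.cos(w)*np.cos(ti),np.sin(w)*np.cos(ti),np.sin(ti)]);h=np.array([.4654-np.sin(w)*du,-.3692+np.cos(w)*du,.1637+dz])
    return [cyl(h+.0225*d,h+.1865*d,.005),cyl(h+.1865*d,h+.1925*d,.005,.0025)]
# single view: perpendicular image ambiguity (yaw vs tilt); fix yaw, fit tilt and dz
m=lambda q:((cover(s,hull([.445,q[0]*.05,q[1]*.005,0]),box)-o)**2).sum()
r=minimize(m,[0,0],method='Nelder-Mead',options=dict(initial_simplex=np.array([[0,0],[.8,0],[0,.8]])))
print('tilt',r.x[0]*.05,'dz',r.x[1]*.005,r.fun,o.sum())
E
python3 k.py
```

```text
rod x at y=.02 0.5567104940004131 slope dx/dy 0.016053971291684347 y range 0.008521605400448228 -0.131577305486623 0.00010693577746897995 x at y=-.17 0.553660239454993
tube 0.5569224624854524 0.24534209340559654 0.0002070333218212353
tube 0.5520001538911532 0.08577803125039599 0.0018949569276984549
tilt -0.0037612175941467312 dz -0.0009345657825469969 12.769850698401438 393.4
```

```bash
cat > k2.py <<'E'
from h import *
t=grab('top'); np.set_printoptions(precision=4,suppress=True)
hsv=cv2.cvtColor(t['frame'],cv2.COLOR_RGB2HSV).astype(int)
for c in (201,220,230,262,264,290,310): print(c,hsv[184:206,c,1],'\n   ',hsv[184:206,c,2])
print(hsv[194,255:290,1]);print(hsv[194,255:290,2])
E
python3 k2.py
```

```text
201 [126 127 126 128 131  58   9   4   7   3  10   7   4   8  29  84 130 126
 127 126 126 127] 
    [158 157 162 161 123  44  59  65  69  75  77  73  67  62  53  73 143 162
 155 154 156 157]
220 [191 212 215 210 160  36   4   4  11   3   7   4   8   4  16  45 225 219
 211 210 178 164] 
    [52 53 58 57 59 50 60 66 71 73 73 69 65 58 48 34 51 50 52 51 66 92]
230 [154 163 159 166 140  38   9   8   4   0   7   7   0   4  15  57 172 157
 157 153 150 151] 
    [83 86 88 89 82 54 60 68 71 72 74 71 66 59 50 49 77 78 83 85 85 86]
262 [150 147 150 155 131  37   4   0   4   3   3   3   7   4  15  69 161 156
 155 161 149 155] 
    [85 90 95 89 64 48 59 64 70 74 77 74 69 59 51 48 79 80 84 87 89 84]
264 [158 165 163 148 103  27   4   8   4   7   3   7   4   8  15  33 178 163
 158 149 159 158] 
    [76 54 58 57 47 47 59 65 70 73 76 75 66 61 51 39 53 50 55 53 56 58]
290 [144 147 151 150 147 153 157  38   2   2  27 168 152 148 148 154 148 148
 146 147 149 146] 
    [145 144 140 141 147 150 138 108 156 159 132 144 143 148 145 139 143 148
 148 147 151 155]
310 [145 150 147 144 146 150 165  30   2   2  12 159 152 147 150 148 144 144
 146 147 145 148] 
    [146 143 139 145 148 155 142  92 156 162 131 125 148 147 141 138 145 152
 147 149 153 150]
[  3   7   3   3   3   7   7   3   3   3   3  13  26 145 161 156 156 151
 155 155 150 150 154 151 156 163 157 112  43  25  29  27  27  27  27]
[ 76  76  74  76  76  75  77  77  74  76  77  78  69  81  92  90  90  91
  92  92  92  92  91  93  90 100 122 128 132 135 130 130 131 132 133]
```

```bash
cat > av.py <<'E'
from h import *
np.set_printoptions(precision=4,suppress=True)
P=[];Y=[];F=[]
for i in range(6):
    manip.grab_frame('top');s=manip.state();P.append(s['position']);m=R.from_quat(s['orientation']).as_matrix();Y.append(np.r_[np.arctan2(m[1,0],m[0,0]),m[2,0],m[2,1]]);F.append(s['force'])
print(s['time_s'],np.mean(P,0),np.std(P,0),np.mean(Y,0),np.mean(F,0),s['finger_gap'])
E
python3 av.py
```

```text
8.325 [ 0.5516 -0.1762  0.0679] [0.0002 0.0001 0.0003] [ 1.5508 -0.0003  0.0008] [ 0.     -0.188  -1.0653] 0.020285835650633712
```

>>> apply_moves([
  {"offset":[0,-0.02,0.028],"twist":[0,0,0]},
  {"offset":[0,-0.02,0.028],"twist":[0,0,0]},
  {"offset":[0,-0.02,0.028],"twist":[0,0,0]},
  {"offset":[0,-0.02,0.028],"twist":[0,0,0]},
])

```text
time_s: 8.82
position: [0.5484, -0.1761, 0.0632]
orientation: [0.714, 0.7, 0.0, 0.0]
force: [0.7, 0.5, -0.7]
finger_gap: 0.0201
```

```bash
python3 av.py; python3 k.py | head -1; python3 k2.py | head -14; python3 -c "
from h import *
g=grab('side');cv2.imwrite('pics/p4.png',cv2.resize(g['frame'][120:300,230:360],None,fx=3,fy=3)[:,:,::-1])"
```

```text
9.125 [ 0.5484 -0.1761  0.0633] [0. 0. 0.] [ 1.5508 -0.0001  0.0002] [ 0.0367 -0.1245 -1.1519] 0.020298531997694668
rod x at y=.02 0.552493786762191 slope dx/dy 0.022876014482832722 y range 0.008599409859663697 -0.13142448831860648 0.0002901297170779813 x at y=-.17 0.5481473440104527
201 [126 124 126 128 130  61   0   4   0   7   7  11   8  12  25  83 130 125
 125 126 125 125] 
    [158 158 162 161 124  46  60  67  67  75  75  72  67  63  51  74 143 161
 155 156 155 157]
220 [197 195 207 223 164  26   9   4   4   3   7   4   4   4  16  41 229 204
 210 201 176 169] 
    [53 55 58 55 59 49 58 65 71 73 73 70 63 58 48 37 49 50 51 52 68 92]
230 [157 149 156 159 137  45   4   4   3   3   7   4   4   8  15  68 161 155
 149 158 152 151] 
    [83 87 90 90 84 51 61 65 73 73 73 70 66 61 50 49 79 79 82 84 84 86]
262 [152 147 154 154 122  37   9   4   4   3   7  10   4   9  15  62 163 161
 157 149 151 156] 
    [84 90 93 91 65 48 58 65 70 73 76 74 68 60 51 49 78 79 83 89 88 85]
264 [160 158 147 183 105  33   0   4   4   7   7   7   8   4  20  33 199 149
```

```bash
cat > k3.py <<'E'
from h import *
from scipy.optimize import minimize
np.set_printoptions(precision=4,suppress=True)
t=grab('top'); I=t['frame'].astype(float)
def fit(hull,box,p0,sc,cols):
    x0,y0,x1,y1=box; rb=(I[y0:y1,x0:x1,0]-I[y0:y1,x0:x1,2])
    fgv=0
    def resid(q):
        c=cover(t,hull(p0+np.array(q)*sc),box,16)[:,cols-x0]
        o=rb[:,cols-x0]
        # per column bg on each side: linear model o = bgT/bgB*(1-c)+fg*c
        bt=o[:2].mean(0);bb=o[-2:].mean(0);mid=(y1-y0)/2
        bg=np.where(np.arange(y1-y0)[:,None]<mid,bt,bb)
        fg=np.median(o[c>.99]) if (c>.99).any() else 0
        return np.minimum(((o-bg*(1-c)-fg*c)/40)**2,1).sum()
    n=len(p0);S=np.vstack([np.zeros(n),np.eye(n)*.7])
    r=minimize(resid,np.zeros(n),method='Nelder-Mead',options=dict(initial_simplex=S,xatol=1e-3,fatol=1e-4));return p0+r.x*sc,r.fun
tube=lambda p:[cyl([p[0]-.002*p[1]/.002*0-.05*p[1],.01,.075],[p[0]+.19*p[1],.25,.075],.016)]
cols=np.r_[199:204,217:222,224:240,258:263]
print('tube x at y=.06, slope',fit(tube,(195,186,270,202),np.array([.5545,.016]),np.array([.003,.01]),cols))
rod=lambda p:[cyl([p[0],.01,.075],[p[0]-.14*p[1],-.13,.075],.005)]
print('rod x at y=.01',fit(rod,(282,187,336,200),np.array([.5535,.018]),np.array([.003,.01]),np.arange(288,330)))
E
python3 k3.py
```

```text
tube x at y=.06, slope (array([0.5548, 0.0126]), np.float64(15.015588310343578))
rod x at y=.01 (array([0.5524, 0.0222]), np.float64(44.679464013127536))
```

>>> apply_moves([
  {"offset":[0.05,0.012,0],"twist":[0,0,-0.0006]},
  {"offset":[0.13,0.012,0],"twist":[0,0,-0.0006]},
  {"offset":[0.2,0.012,0],"twist":[0,0,-0.0006]},
  {"offset":[0.25,0.012,0],"twist":[0,0,-0.0006]},
  {"offset":[0.25,0.012,0],"twist":[0,0,-0.0006]},
])

```text
time_s: 10.0
position: [0.5508, -0.1377, 0.0631]
orientation: [0.712, 0.702, -0.0, -0.0]
force: [-0.5, 1.2, -0.5]
finger_gap: 0.0204
```

```bash
python3 av.py;  python3 -c "
from h import *
g=grab('top');cv2.imwrite('pics/p5.png',cv2.resize(g['frame'][150:240,190:350],None,fx=5,fy=5,interpolation=3)[:,:,::-1])"
```

```text
10.3 [ 0.5509 -0.1387  0.0633] [0.     0.0003 0.    ] [ 1.5547 -0.0002  0.0001] [ 0.0755  0.3146 -0.9249] 0.020156829967287605
```

View pics/p5.png

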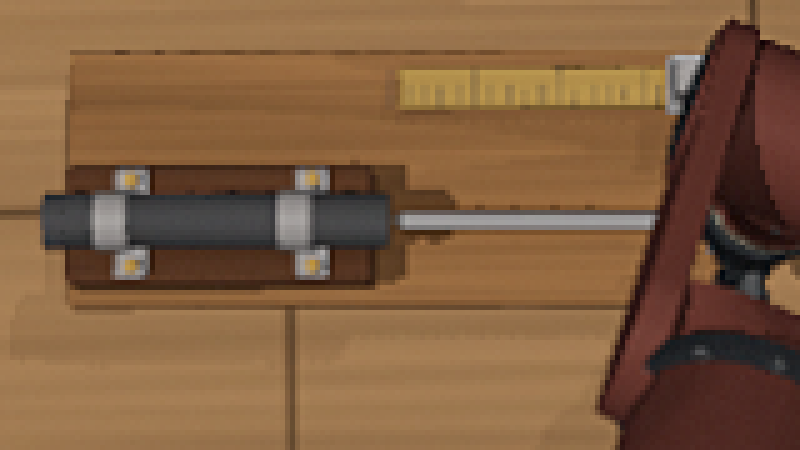

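The rod at crop row 220 lines up with the tube axis at row 221, and the tip is about 6 mm short of the mouth. I'll enter slowly.

>>> apply_moves([
  {"offset":[0.02,0,0],"twist":[0,0,0]},
  {"offset":[0.04,0,0],"twist":[0,0,0]},
  {"offset":[0.06,0,0],"twist":[0,0,0]},
  {"offset":[0.08,0,0],"twist":[0,0,0]},
  {"offset":[0.1,0,0],"twist":[0,0,0]},
  {"offset":[0.12,0,0],"twist":[0,0,0]},
  {"offset":[0.12,0,0],"twist":[0,0,0]},
])

```text
time_s: 11.22
position: [0.5511, -0.1203, 0.0632]
orientation: [0.713, 0.701, -0.0, -0.0]
force: [-0.1, -0.4, -1.0]
finger_gap: 0.0202
```

```bash
python3 av.py;  python3 -c "
from h import *
g=grab('top');cv2.imwrite('pics/p6.png',cv2.resize(g['frame'][150:240,190:350],None,fx=5,fy=5,interpolation=3)[:,:,::-1])"
```

```text
11.525 [ 0.5512 -0.1206  0.0632] [0.     0.0001 0.    ] [ 1.5546 -0.0001  0.    ] [ 0.19    0.0837 -1.1001] 0.020375307553221415
```

View pics/p6.png

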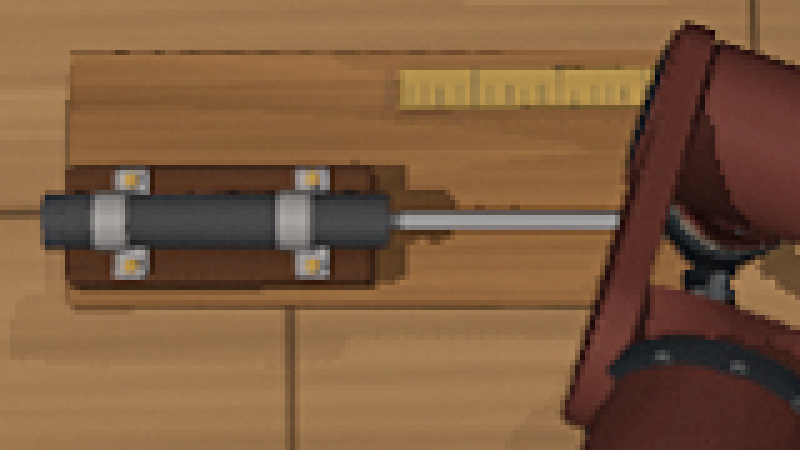

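The tip is about 12 mm inside with no contact force, so I'll continue to about 65 mm.

>>> apply_moves([
  {"offset":[0.05,0,0],"twist":[0,0,0]},
  {"offset":[0.1,0,0],"twist":[0,0,0]},
  {"offset":[0.15,0,0],"twist":[0,0,0]},
  {"offset":[0.2,0,0],"twist":[0,0,0]},
  {"offset":[0.25,0,0],"twist":[0,0,0]},
  {"offset":[0.3,0,0],"twist":[0,0,0]},
  {"offset":[0.34,0,0],"twist":[0,0,0]},
  {"offset":[0.34,0,0],"twist":[0,0,0]},
])

```text
time_s: 12.58
position: [0.5519, -0.0691, 0.0632]
orientation: [0.713, 0.702, -0.0, -0.0]
force: [-0.7, 0.6, -1.4]
finger_gap: 0.02
```

```bash
python3 av.py
```

```text
12.875 [ 0.552  -0.0697  0.0632] [0.     0.0002 0.    ] [ 1.5545 -0.0001  0.0001] [ 0.3802 -0.1488 -0.9429] 0.020458647740752674
```

>>> apply_moves([
  {"offset":[0.02,0,0],"twist":[0,0,0]},
  {"offset":[0.04,0,0],"twist":[0,0,0]},
  {"offset":[0.06,0,0],"twist":[0,0,0]},
  {"offset":[0.06,0,0],"twist":[0,0,0]},
])

```text
time_s: 13.38
position: [0.5523, -0.0614, 0.0634]
orientation: [0.712, 0.702, -0.001, 0.001]
force: [-1.2, -4.8, -1.2]
finger_gap: 0.0199
```

>>> apply_moves([
  {"offset":[0.01,0,0],"twist":[0,0,0]},
  {"offset":[0.02,0,0],"twist":[0,0,0]},
  {"offset":[0.02,0,0],"twist":[0,0,0]},
])

```text
time_s: 13.75
position: [0.5529, -0.0611, 0.0639]
orientation: [0.712, 0.702, -0.002, 0.003]
force: [-1.1, -10.8, -0.7]
finger_gap: 0.0205
```

```bash
python3 av.py
```

```text
14.05 [ 0.5529 -0.0611  0.0639] [0. 0. 0.] [ 1.5563 -0.0065  0.0015] [ -0.6003 -11.6314  -0.4808] 0.020254565551860938
```

>>> apply_moves([
  {"offset":[0.01,0,0],"twist":[0,0,0]},
  {"offset":[0.02,0,0],"twist":[0,0,0]},
  {"offset":[0.02,0,0],"twist":[0,0,0]},
])

```text
time_s: 14.42
position: [0.5536, -0.0609, 0.0645]
orientation: [0.712, 0.703, -0.003, 0.005]
force: [-0.3, -19.9, 0.2]
finger_gap: 0.0198
```

```bash
python3 av.py;  python3 -c "
from h import *
g=grab('top');cv2.imwrite('pics/p7.png',cv2.resize(g['frame'][150:240,190:350],None,fx=5,fy=5,interpolation=3)[:,:,::-1])
g=grab('side');cv2.imwrite('pics/p7s.png',cv2.resize(g['frame'][120:300,230:380],None,fx=3.3,fy=3.3,interpolation=3)[:,:,::-1])"
```

```text
14.725 [ 0.5535 -0.0609  0.0644] [0. 0. 0.] [ 1.5576 -0.0115  0.0028] [ -1.1252 -19.157   -0.5931] 0.020283782737180192
```

View pics/p7.png

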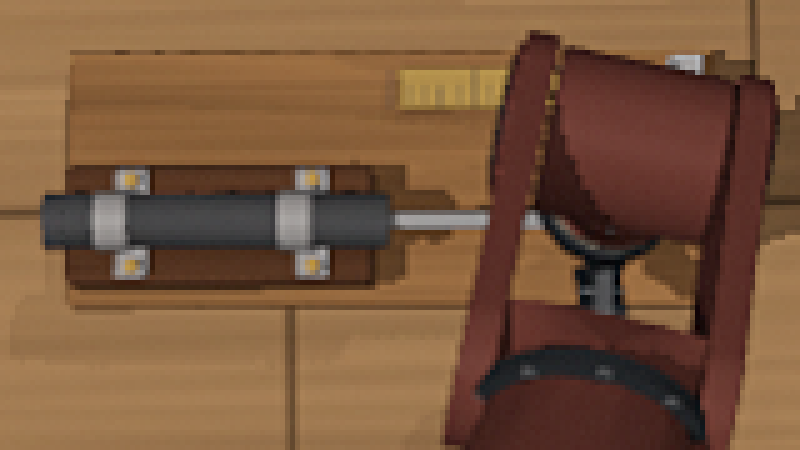

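View pics/p7s.png

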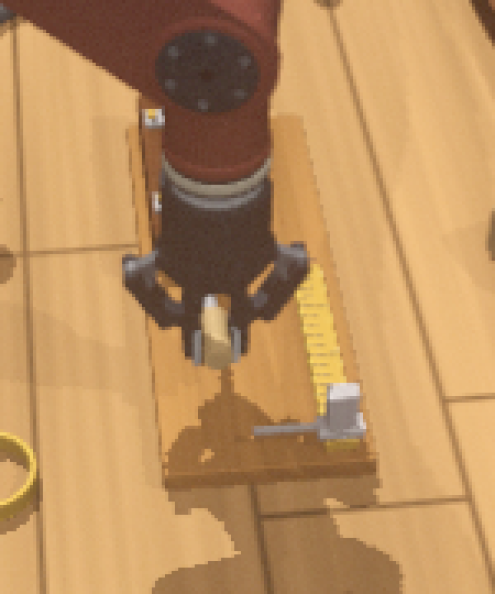

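The stop is rigid: another 3 mm of command moved the TCP 0.2 mm and the force rose to 19 N. The rod has bottomed. I'll relax most of the push and then release.

>>> apply_moves([
  {"offset":[-0.02,0,0],"twist":[0,0,0]},
  {"offset":[-0.042,0,0],"twist":[0,0,0]},
  {"offset":[-0.042,0,0],"twist":[0,0,0]},
  {"offset":[-0.042,0,0],"twist":[0,0,0]},
])

```text
time_s: 15.32
position: [0.5524, -0.0613, 0.0633]
orientation: [0.713, 0.702, -0.0, 0.001]
force: [-0.2, -5.2, -1.5]
finger_gap: 0.02
```

```bash
python3 av.py
```

```text
15.625 [ 0.5524 -0.0613  0.0634] [0. 0. 0.] [ 1.5553 -0.0013  0.0006] [ 0.1674 -5.4037 -0.5864] 0.020094080369416217
```

>>> apply_moves([
  {"offset":[0,0,0],"twist":[0,0,0]},
  {"offset":[0,0,0],"twist":[0,0,0]},
  {"offset":[0,0,0],"twist":[0,0,0]},
  {"offset":[0,0,0],"twist":[0,0,0]},
  {"offset":[0,0,0],"twist":[0,0,0]},
  {"offset":[0,0,0],"twist":[0,0,0]},
], gripper=0.4)

```text
time_s: 16.38
position: [0.5521, -0.0608, 0.0632]
orientation: [0.713, 0.701, 0.0, -0.0]
force: [-0.7, -0.5, 0.0]
finger_gap: 0.0599
```

```bash
python3 av.py
```

```text
16.675 [ 0.5521 -0.0609  0.0632] [0. 0. 0.] [ 1.5545  0.     -0.    ] [0.0196 0.0785 0.3131] 0.059680773589604004
```

>>> apply_moves([
  {"offset":[0,0,-0.15],"twist":[0,0,0]},
  {"offset":[0,0,-0.4],"twist":[0,0,0]},
  {"offset":[0,0,-0.7],"twist":[0,0,0]},
  {"offset":[-0.2,-0.3,-0.8],"twist":[0,0,0]},
  {"offset":[-0.5,-0.6,-0.8],"twist":[0,0,0]},
  {"offset":[-0.8,-0.95,-0.8],"twist":[0,0,0]},
  {"offset":[-0.95,-1,-0.8],"twist":[0,0,0]},
])

```text
time_s: 17.55
position: [0.3972, -0.2017, 0.1829]
orientation: [0.713, 0.701, -0.0, -0.0]
force: [0.3, -0.7, 0.7]
finger_gap: 0.0598
```

```bash
python3 av.py;  python3 -c "
from h import *
g=grab('top');cv2.imwrite('pics/p8.png',cv2.resize(g['frame'][150:240,190:350],None,fx=5,fy=5,interpolation=3)[:,:,::-1])
g=grab('side');cv2.imwrite('pics/p8s.png',cv2.resize(g['frame'][120:270,250:360],None,fx=4,fy=4,interpolation=3)[:,:,::-1])"
```

```text
17.85 [ 0.3992 -0.2019  0.1834] [0.0011 0.0015 0.0001] [ 1.5527 -0.0006  0.0002] [-0.1083 -0.5311 -0.2094] 0.05928817708336783
```

View pics/p8.png

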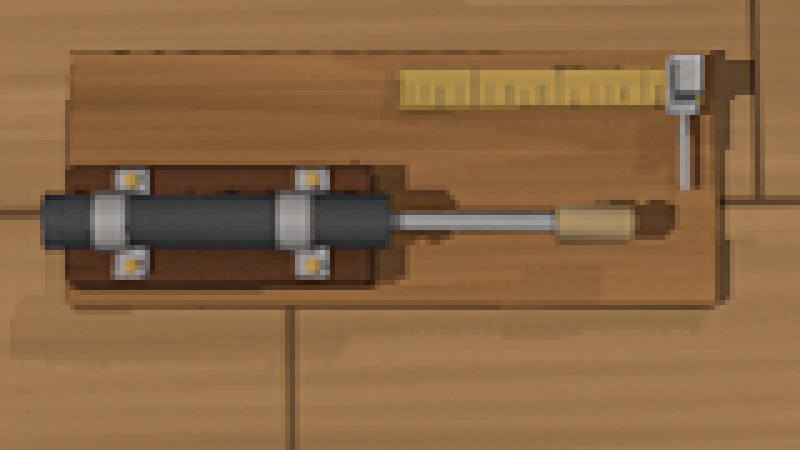

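View pics/p8s.png

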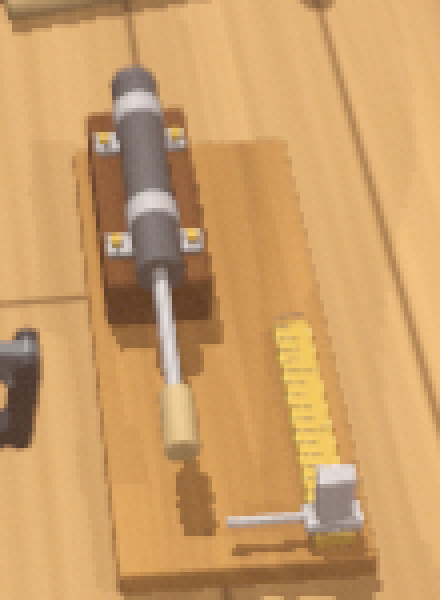

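```bash
cat > m.py <<'E'
from h import *
np.set_printoptions(precision=4,suppress=True)
t=grab('top');s=grab('side');print(t['intrinsics'],t['dist_coeffs'])
u=lambda X,Y:((X+.5)/5-.5+190,(Y+.5)/5-.5+150)
for n,p,z in [('tube back',u(41,221),.075),('back top',u(41,221),.091),('mouth',u(389.5,221),.075),('mouth top',u(389.5,221),.091),('rod end',u(635,222),.068),('handle in',u(555,222),.071),('ptr',u(684.5,180),.036),('b0',u(70,150),.02),('b1',u(716,250),.02)]:
    print(n,p,atz(t,p,z))
I=t['frame'].astype(int)
print('row194 R-B',list(zip(range(258,275),(I[192:196,258:275,0]-I[192:196,258:275,2]).mean(0))))
print(list(zip(range(296,325),(I[193:196,296:325,0]-I[193:196,296:325,2]).mean(0).round(), I[193:196,296:325].mean(axis=(0,2)).round())))
for n in('mouth','rod_end','rod_handle','pointer','cursor_grip'):
  for c in('side','top'): print(n,c,[(np.round(d['xy'],1).tolist(),round(float(d['score']),2)) for d in manip.pinpoint(c,n)][:3])
E
python3 m.py
```

```text
[[447.4895   0.     273.9876]
 [  0.     447.4895 212.2027]
 [  0.       0.       1.    ]] [-0.1367  0.      0.      0.      0.    ]
tube back (197.8, 193.8) [0.5574 0.2561 0.075 ]
back top (197.8, 193.8) [0.5555 0.2533 0.091 ]
mouth (267.5, 193.8) [0.554  0.0557 0.075 ]
mouth top (267.5, 193.8) [0.5521 0.0554 0.091 ]
rod end (316.6, 194.0) [ 0.5521 -0.0855  0.068 ]
handle in (300.6, 194.0) [ 0.5524 -0.0392  0.071 ]
ptr (326.5, 185.6) [ 0.5804 -0.1185  0.036 ]
b0 (203.6, 179.6) [0.6067 0.2481 0.02  ]
b1 (332.8, 199.6) [ 0.5401 -0.1381  0.02  ]
row194 R-B [(258, np.float64(-0.25)), (259, np.float64(-1.0)), (260, np.float64(-0.75)), (261, np.float64(-1.25)), (262, np.float64(-1.0)), (263, np.float64(-1.25)), (264, np.float64(-0.5)), (265, np.float64(-1.25)), (266, np.float64(-1.25)), (267, np.float64(1.0)), (268, np.float64(7.0)), (269, np.float64(7.25)), (270, np.float64(6.25)), (271, np.float64(5.25)), (272, np.float64(5.25)), (273, np.float64(5.0)), (274, np.float64(4.75))]
[(296, np.float64(2.0), np.float64(143.0)), (297, np.float64(3.0), np.float64(144.0)), (298, np.float64(2.0), 
[... 936 characters left out ...]
), (320, np.float64(54.0), np.float64(62.0)), (321, np.float64(54.0), np.float64(62.0)), (322, np.float64(53.0), np.float64(62.0)), (323, np.float64(51.0), np.float64(59.0)), (324, np.float64(52.0), np.float64(60.0))]
mouth side [([289.4, 189.0], 0.89)]
mouth top [([267.4, 198.3], 0.58)]
rod_end side [([123.3, 360.6], 0.75), ([292.5, 232.2], 0.63), ([290.7, 207.9], 0.53)]
rod_end top [([316.9, 194.6], 0.73), ([404.0, 323.3], 0.54)]
rod_handle side [([134.2, 356.1], 0.98)]
rod_handle top [([268.9, 195.9], 0.66), ([308.2, 193.8], 0.52), ([400.6, 319.0], 0.47)]
pointer side [([310.0, 248.9], 0.59)]
pointer top []
cursor_grip side [([334.2, 245.6], 0.81)]
cursor_grip top [([325.7, 163.6], 0.67)]
```

```bash
cat > ov.py <<'E'
from h import *
import sys
name=sys.argv[1]; ye=float(sys.argv[2]); yp=float(sys.argv[3])
s=grab('side');t=grab('top')
mx,my=.5528,.0575; sl=.0165
def L(cross,y,z): # cross offset from rod line, world y
    return np.array([mx+sl*(y-my)+cross, y-sl*cross, z])
def circ(y,r,z,n=40,c=0):
    th=np.linspace(0,2*np.pi,n); return np.array([L(c+r*np.cos(a),y,z+r*np.sin(a)) for a in th])
def boxe(c0,c1,y0,y1,z0,z1):
    P=[[c,y,z] for c in(c0,c1) for y in(y0,y1) for z in(z0,z1)]
    E=[(i,j) for i in range(8) for j in range(i+1,8) if bin(i^j).count('1')==1]
    return [np.array([L(*P[i]),L(*P[j])]) for i,j in E]
ez=.065; ti=.058
polys=[(circ(ye,.011,ez),(255,0,0)),(circ(ye+.045,.011,ez+.045*ti),(255,0,0)),(circ(my,.016,.075),(0,255,0))]
polys+=[(b,(0,0,255)) for b in boxe(.074,.096,yp-.007,yp+.007,.045,.074)]
polys+=[(np.array([L(.025,yp,.036),L(.07,yp,.036)]),(255,0,255))]
out=[]
for f,(x0,y0,x1,y1),k in ((s,(275,175,350,265),6),(t,(260,155,340,205),6)):
    im=np.ascontiguousarray(cv2.resize(f['frame'][y0:y1,x0:x1],None,fx=k,fy=k,interpolation=0))
    for P,c in polys:
        q=((proj(f,P)+.5-[x0,y0])*k-.5); cv2.polylines(im,[np.round(q).astype(np.int32)],False,c,1)
    out.append(im)
cv2.imwrite('pics/%s_s.png'%name,out[0][:,:,::-1]);cv2.imwrite('pics/%s_t.png'%name,out[1][:,:,::-1])
E
python3 ov.py o1 -.0836 -.1176
```

```text
(no output)
```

View pics/o1_s.png

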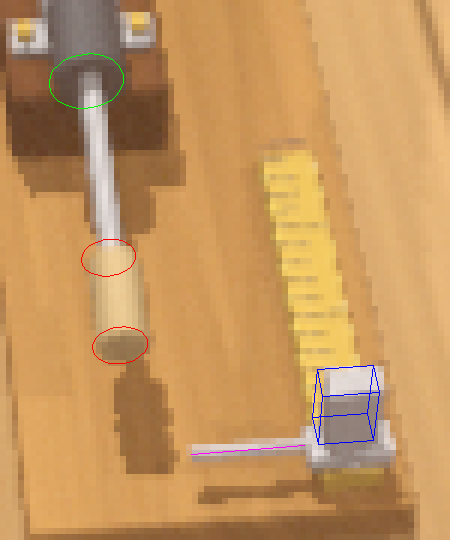

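View pics/o1_t.png

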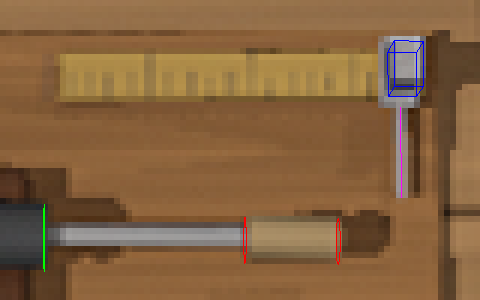

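The overlays agree in both views. The rod end is at y≈-0.0836, with the red circle on the handle face at side crop (120,345). The pointer is at y≈-0.1176, so the cursor has to travel about 34 to 35 mm. Next I'll grip the fin with the jaws along the rule.

```bash
python3 g.py .50 -.16 .17 .77; python3 g.py .637 -.1168 .15 -.0165
```

```text
t 18.65 pos [ 0.3998 -0.201   0.1832] yaw 1.554499637526573 F [-0.2791 -0.2901 -0.7141] gap 0.06013656405537466 q [-0.6229 -0.1145  2.07    0.      1.1861 -0.6066]
off [0.284  0.6635 0.0882] twist [0.     0.     0.1249]
t 18.65 pos [ 0.3998 -0.201   0.1832] yaw 1.554499637526573 F [-0.2791 -0.2901 -0.7141] gap 0.06013656405537466 q [-0.6229 -0.1145  2.07    0.      1.1861 -0.6066]
off [0.5869 1.572  0.2215] twist [ 0.   -0.    0.25]
```

>>> apply_moves([
  {"offset":[0.05,0.1,0],"twist":[0,0,0.025]},
  {"offset":[0.1,0.25,0],"twist":[0,0,0.05]},
  {"offset":[0.15,0.4,0],"twist":[0,0,0.075]},
  {"offset":[0.2,0.55,0],"twist":[0,0,0.1]},
  {"offset":[0.28,0.7,0],"twist":[0,0,0.125]},
  {"offset":[0.35,0.85,0],"twist":[0,0,0.15]},
  {"offset":[0.4,0.97,0],"twist":[0,0,0.175]},
  {"offset":[0.4,0.98,0],"twist":[0,0,0.2]},
], gripper=1)

```text
time_s: 19.65
position: [0.5489, -0.1429, 0.1832]
orientation: [0.989, 0.146, 0.0, 0.0]
force: [0.2, -0.1, -0.7]
finger_gap: 0.0853
```

```bash
python3 g.py .637 -.1168 .13 -.0165
```

```text
t 19.65 pos [ 0.5489 -0.1429  0.1832] yaw 0.29393803340852964 F [ 0.2296 -0.0702 -0.7076] gap 0.08527566827358593 q [-0.3785  0.1496  1.8017  0.0002  1.1898  0.8983]
off [0.6121 0.0038 0.3548] twist [ 0.     -0.0001  0.0494]
```

>>> apply_moves([
  {"offset":[0.2,0,0],"twist":[0,0,0.02]},
  {"offset":[0.45,0.0,0.1],"twist":[0,0,0.045]},
  {"offset":[0.6,0.004,0.2],"twist":[0,0,0.0494]},
  {"offset":[0.612,0.004,0.3],"twist":[0,0,0.0494]},
  {"offset":[0.612,0.004,0.355],"twist":[0,0,0.0494]},
  {"offset":[0.612,0.004,0.355],"twist":[0,0,0.0494]},
  {"offset":[0.612,0.004,0.355],"twist":[0,0,0.0494]},
])

```text
time_s: 20.52
position: [0.6355, -0.1174, 0.1306]
orientation: [1.0, -0.006, 0.0, 0.0]
force: [0.1, 0.4, -0.5]
finger_gap: 0.085
```

```bash
python3 av.py; python3 g.py .637 -.1168 .056 -.0165; python3 -c "
from h import *
g=grab('side');cv2.imwrite('pics/p9s.png',cv2.resize(g['frame'][150:280,250:390],None,fx=4,fy=4,interpolation=3)[:,:,::-1])"
```

```text
20.825 [ 0.636  -0.1173  0.1309] [0.0001 0.0001 0.0002] [-0.0127  0.0014  0.0004] [-0.1832  0.0226  0.0811] 0.08561441086008637
t 20.825 pos [ 0.6359 -0.1171  0.1306] yaw -0.012581426608687767 F [-0.2662  0.002   0.6234] gap 0.08561441086008637 q [-0.2906  0.3671  1.6404 -0.      1.1331  1.2928]
off [ 0.0066 -0.0024  0.4973] twist [ 0.     -0.0002  0.0006]
```

View pics/p9s.png

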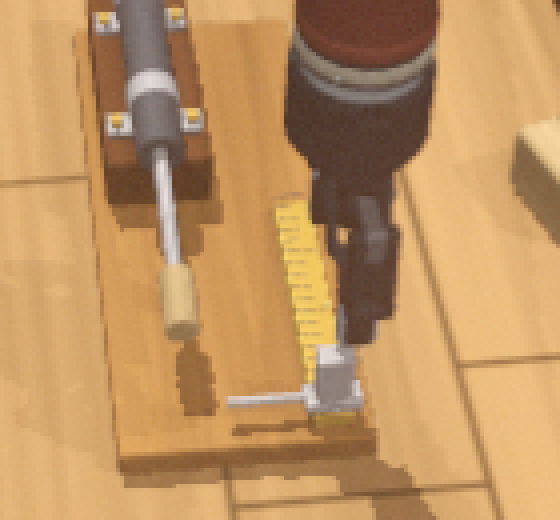

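>>> apply_moves([
  {"offset":[0.007,-0.002,0.1],"twist":[0,0,0.0006]},
  {"offset":[0.007,-0.002,0.22],"twist":[0,0,0.0006]},
  {"offset":[0.007,-0.002,0.34],"twist":[0,0,0.0006]},
  {"offset":[0.007,-0.002,0.45],"twist":[0,0,0.0006]},
  {"offset":[0.007,-0.002,0.497],"twist":[0,0,0.0006]},
  {"offset":[0.007,-0.002,0.497],"twist":[0,0,0.0006]},
  {"offset":[0.007,-0.002,0.497],"twist":[0,0,0.0006]},
])

```text
time_s: 21.75
position: [0.6375, -0.1169, 0.0562]
orientation: [1.0, -0.008, 0.001, 0.0]
force: [0.6, -0.0, 0.6]
finger_gap: 0.085
```

>>> apply_moves([
  {"offset":[0,0,0],"twist":[0,0,0]},
  {"offset":[0,0,0],"twist":[0,0,0]},
  {"offset":[0,0,0],"twist":[0,0,0]},
  {"offset":[0,0,0],"twist":[0,0,0]},
  {"offset":[0,0,0],"twist":[0,0,0]},
  {"offset":[0,0,0],"twist":[0,0,0]},
  {"offset":[0,0,0],"twist":[0,0,0]},
  {"offset":[0,0,0],"twist":[0,0,0]},
], gripper=-1)

```text
time_s: 22.75
position: [0.6368, -0.1168, 0.0557]
orientation: [1.0, -0.008, 0.0, 0.0]
force: [-2.0, -1.5, 3.5]
finger_gap: 0.0131
```

```bash
python3 av.py; python3 -c "
from h import *
g=grab('side');cv2.imwrite('pics/p10s.png',cv2.resize(g['frame'][150:280,250:390],None,fx=4,fy=4,interpolation=3)[:,:,::-1])"
```

```text
23.05 [ 0.6368 -0.1168  0.0557] [0. 0. 0.] [-0.0161  0.0001  0.0003] [-2.0001 -1.093   4.5932] 0.013016094790774287
```

View pics/p10s.png

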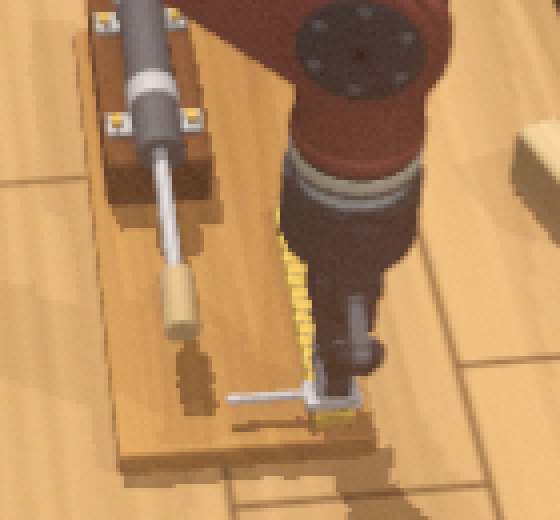

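>>> apply_moves([
  {"offset":[0,-0.03,0],"twist":[0,0,0]},
  {"offset":[0,-0.07,0],"twist":[0,0,0]},
  {"offset":[0,-0.11,0],"twist":[0,0,0]},
  {"offset":[0,-0.15,0],"twist":[0,0,0]},
  {"offset":[0,-0.19,0],"twist":[0,0,0]},
  {"offset":[0,-0.217,0],"twist":[0,0,0]},
  {"offset":[0,-0.217,0],"twist":[0,0,0]},
  {"offset":[0,-0.217,0],"twist":[0,0,0]},
])

```text
time_s: 24.1
position: [0.6373, -0.0835, 0.0557]
orientation: [1.0, -0.008, -0.0, -0.0]
force: [-2.4, 0.6, 6.2]
finger_gap: 0.0127
```

```bash
python3 av.py; python3 -c "
from h import *
g=grab('side');cv2.imwrite('pics/p11s.png',cv2.resize(g['frame'][150:280,250:390],None,fx=4,fy=4,interpolation=3)[:,:,::-1])
g=grab('top');cv2.imwrite('pics/p11t.png',cv2.resize(g['frame'][150:220,240:350],None,fx=6,fy=6,interpolation=3)[:,:,::-1])"
```

```text
24.4 [ 0.6373 -0.0835  0.0557] [0. 0. 0.] [-0.0162 -0.0002 -0.0007] [-2.5423  0.1618  5.9983] 0.012909515269806167
```

View pics/p11s.png

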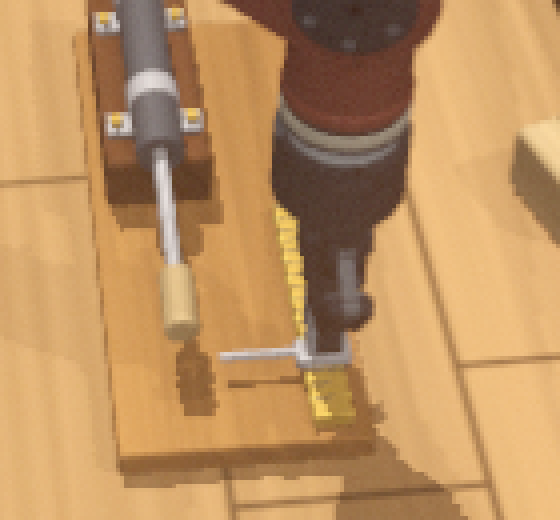

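View pics/p11t.png

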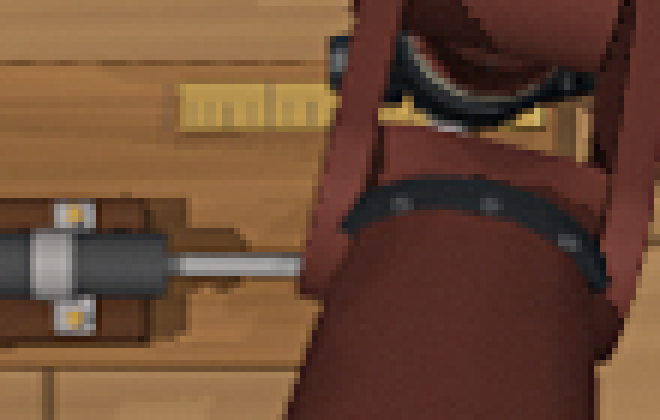

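Gripped and slid 33.3 mm. Now I'll release, withdraw upward and check with the view unobstructed.

>>> apply_moves([
  {"offset":[0,0,0],"twist":[0,0,0]},
  {"offset":[0,0,0],"twist":[0,0,0]},
  {"offset":[0,0,0],"twist":[0,0,0]},
  {"offset":[0,0,0],"twist":[0,0,0]},
  {"offset":[0,0,0],"twist":[0,0,0]},
  {"offset":[0,0,0],"twist":[0,0,0]},
], gripper=0.3)

```text
time_s: 25.25
position: [0.6373, -0.0841, 0.0554]
orientation: [1.0, -0.008, 0.0, -0.0]
force: [0.3, 0.6, 0.1]
finger_gap: 0.0556
```

>>> apply_moves([
  {"offset":[0,0,-0.1],"twist":[0,0,0]},
  {"offset":[0,0,-0.3],"twist":[0,0,0]},
  {"offset":[0,0,-0.6],"twist":[0,0,0]},
  {"offset":[-0.2,0.2,-0.8],"twist":[0,0,0]},
  {"offset":[-0.6,0.5,-0.8],"twist":[0,0,0]},
  {"offset":[-0.95,0.8,-0.8],"twist":[0,0,0]},
  {"offset":[-1,1,-0.8],"twist":[0,0,0]},
])

```text
time_s: 26.12
position: [0.4828, -0.2323, 0.1766]
orientation: [1.0, -0.008, 0.0, 0.0]
force: [1.7, -0.8, 0.9]
finger_gap: 0.0555
```

>>> apply_moves([
  {"offset":[-0.3,0.1,0],"twist":[0,0,0]},
  {"offset":[-0.6,0.1,0],"twist":[0,0,0]},
  {"offset":[-0.7,0.1,0],"twist":[0,0,0]},
  {"offset":[-0.7,0.1,0],"twist":[0,0,0]},
])

```text
time_s: 26.62
position: [0.3799, -0.2452, 0.1763]
orientation: [1.0, -0.009, 0.001, 0.001]
force: [0.4, 0.5, 0.2]
finger_gap: 0.0555
```

```bash
python3 av.py; python3 ov.py o2 -.0836 -.0843
```

```text
26.925 [ 0.3809 -0.2452  0.176 ] [0.0002 0.0002 0.0003] [-0.0155  0.0015  0.0008] [0.3023 0.0921 0.0602] 0.05550028158295767
```

View pics/o2_s.png

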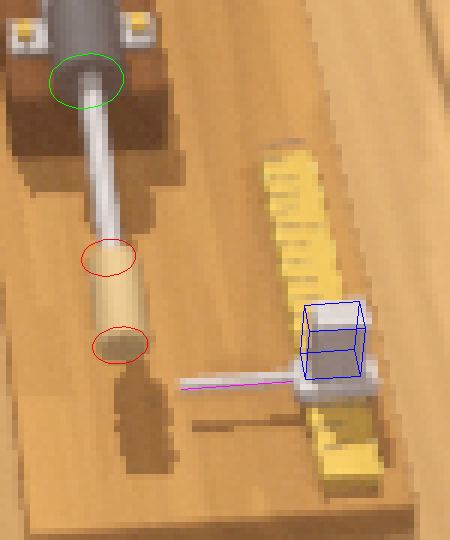

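View pics/o2_t.png

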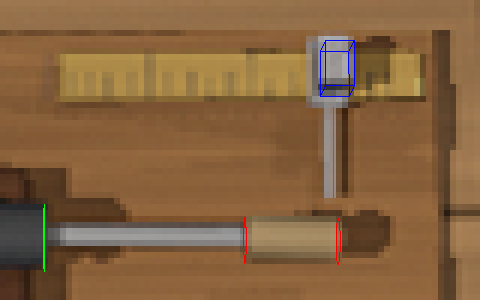

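```bash
cat > q.py <<'E'
from h import *
np.set_printoptions(precision=4,suppress=True,linewidth=200)
N=4
I=np.mean([grab('top')['frame'].astype(float) for _ in range(N)],0); t=grab('top')
g=I.mean(2)
print('rows handle'); 
for r in range(190,200): print(r,g[r,310:322].round().astype(int),(I[r,310:322,0]-I[r,310:322,2]).round().astype(int))
print('pointer')
for r in range(170,190): print(r,(I[r,308:322,0]-I[r,308:322,2]).round().astype(int),g[r,308:322].round().astype(int))
C=[]
for r in range(175,186):
    rb=I[r,311:318,0]-I[r,311:318,2]; bg=rb[0]; w=np.clip((bg-rb)/bg,0,1)
    bg2=rb
    c=(np.arange(311,318)*w).sum()/w.sum(); C.append((r,c,w.sum()))
print(np.array(C))
E
python3 q.py
```

```text
rows handle
190 [ 84  78  50  55  58  59  57  86 104  79  57  58] [70 66 42 46 50 49 50 75 87 70 51 52]
191 [87 86 86 86 85 87 72 55 58 58 60 60] [48 48 47 48 48 47 47 50 50 52 53 54]
192 [123 122 123 122 121 124  97  57  56  59  59  58] [62 61 61 60 60 61 53 47 50 50 51 52]
193 [133 132 131 132 131 135 113  72  60  62  62  63] [65 66 66 65 64 65 62 55 53 54 54 53]
194 [137 136 136 136 137 140 118  74  60  63  63  63] [66 67 67 67 66 67 63 56 56 55 55 56]
195 [131 131 131 130 131 136 112  68  58  59  61  60] [65 65 65 65 64 65 60 52 52 52 52 52]
196 [118 119 119 120 120 127  99  56  55  58  57  58] [60 60 61 60 59 60 54 48 52 52 52 51]
197 [ 99  99 100 101 102 106  92  73  73  74  75  73] [52 51 52 53 52 54 60 65 66 64 64 64]
198 [ 78  78  80  80  81  86  97 103 103 104 103 104] [58 58 57 58 58 64 79 87 86 85 85 84]
199 [97 96 96 96 96 96 96 96 96 95 96 95] [82 81 81 81 82 82 80 79 80 80 79 79]
pointer
170 [ 87  88 105  49  11   2   4   5   2  19  46 100 111  76] [115 112 118 132 115  96  98  97 118 116  84 120 138 107]
171 [70 70 76 30  4  2  4  5  1  8 55 72 72 55] [ 81  80  77 110
[... 1580 characters left out ...]
96  96  92  86  83 144 143  81  44  83  96  94  93]
187 [82 81 82 80 79 77 15 28 66 62 77 84 82 82] [ 99 100 100  95  91  90 139 138  89  66  91 102 101 101]
188 [84 84 85 82 80 87 77 81 91 87 86 86 85 84] [101 102 103  98  94  99 110 107 103 105 105 104 105 106]
189 [88 84 86 83 77 81 86 86 84 86 88 84 83 84] [105  99 102  97  88  95  97  97  98 104 109 104 100 101]
[[175.     314.933    2.2626]
 [176.     314.9489   2.2048]
 [177.     314.9017   2.1684]
 [178.     314.9419   2.1528]
 [179.     314.9487   2.1871]
 [180.     314.9572   2.2197]
 [181.     314.9684   2.2542]
 [182.     314.9864   2.2215]
 [183.     315.0084   2.2958]
 [184.     314.9759   2.217 ]
 [185.     314.986    2.2667]]
```

Run:
```python
from h import *
t=grab('top');d=np.array([.0165,.99986])
p=atz(t,(314.4,182),.038)
for z in(.065,.07,.076):
    e=atz(t,(316.39,194.3),z); print(z,e,p,'delta along',(e-p)[:2]@d)
# simulate: rendered visible end edge vs true for tilt model
ye=-.0836;dd=np.array([-.0165,-1,-.058]);
for n in range(1):
    c=np.array([.5525,ye,.065]);h=cyl(c,c-.045*dd,.011);q=proj(t,h);print('max col',q[:,0].max(), 'end pt if true end y',ye)
    print('ptr col if at y', proj(t,[[.585,-.0836,.038]]))
print(p,'fin check')
```

```text
0.065 [ 0.55159585 -0.08514583  0.065     ] [ 0.59134363 -0.08266349  0.038     ] delta along -0.0031378277399039924
0.07 [ 0.55102032 -0.08467732  0.07      ] [ 0.59134363 -0.08266349  0.038     ] delta along -0.0026788790357813526
0.076 [ 0.55032968 -0.0841151   0.076     ] [ 0.59134363 -0.08266349  0.038     ] delta along -0.002128140590834212
max col 316.4140344336301 end pt if true end y -0.0836
ptr col if at y [[314.76769619 184.12454747]]
[ 0.59134363 -0.08266349  0.038     ] fin check
```

The top view puts the rod end at y≈-0.0835 (column 316.4). The pointer is at column about 314.3, roughly 1.6 mm too far toward the tube. Kinematics also says 1.5 mm, so I'll re-grip and shift it back.

```bash
python3 g.py .55 -.12 .17 -.0162; python3 g.py .6372 -.0851 .13 -.0162
```

```text
t 27.325 pos [ 0.3797 -0.2449  0.1753] yaw -0.01614062827809158 F [-0.7253 -0.3791  0.8458] gap 0.055840384058012005 q [-0.7285 -0.0938  2.0674  0.      1.1682  0.8584]
off [ 1.122  -0.8511  0.0354] twist [-0.  0.  0.]
t 27.325 pos [ 0.3797 -0.2449  0.1753] yaw -0.01614062827809158 F [-0.7253 -0.3791  0.8458] gap 0.055840384058012005 q [-0.7285 -0.0938  2.0674  0.      1.1682  0.8584]
off [ 1.6995 -1.0931  0.302 ] twist [-0.  0.  0.]
```

>>> apply_moves([
  {"offset":[0.3,-0.2,0],"twist":[0,0,0]},
  {"offset":[0.65,-0.5,0],"twist":[0,0,0]},
  {"offset":[0.9,-0.8,0],"twist":[0,0,0]},
  {"offset":[1,-0.95,0],"twist":[0,0,0]},
  {"offset":[1,-0.95,0],"twist":[0,0,0]},
  {"offset":[1,-0.95,0],"twist":[0,0,0]},
], gripper=0.6)

```text
time_s: 28.08
position: [0.5314, -0.1053, 0.1751]
orientation: [1.0, -0.008, -0.0, 0.0]
force: [-0.0, -0.3, -0.4]
finger_gap: 0.0684
```

```bash
python3 g.py .6372 -.0851 .11 -.0162
```

```text
t 28.075 pos [ 0.5314 -0.1053  0.1751] yaw -0.016086228677045244 F [-0.0151 -0.3252 -0.4194] gap 0.06841026908657896 q [-0.3249  0.1063  1.8665 -0.0007  1.1696  1.2623]
off [ 0.7036 -0.1463  0.4335] twist [0.0001 0.0002 0.    ]
```

>>> apply_moves([
  {"offset":[0.3,-0.06,0],"twist":[0,0,0]},
  {"offset":[0.6,-0.12,0.1],"twist":[0,0,0]},
  {"offset":[0.704,-0.146,0.25],"twist":[0,0,0]},
  {"offset":[0.704,-0.146,0.43],"twist":[0,0,0]},
  {"offset":[0.704,-0.146,0.434],"twist":[0,0,0]},
  {"offset":[0.704,-0.146,0.434],"twist":[0,0,0]},
  {"offset":[0.704,-0.146,0.434],"twist":[0,0,0]},
])

```text
time_s: 28.95
position: [0.6387, -0.0856, 0.1122]
orientation: [1.0, -0.009, 0.001, 0.0]
force: [-1.5, 0.4, 0.3]
finger_gap: 0.0683
```

```bash
python3 av.py; python3 g.py .6372 -.0851 .058 -.0162
```

```text
29.25 [ 0.6384 -0.085   0.1116] [0.0002 0.0002 0.0005] [-0.0164  0.0019  0.0005] [ 0.1394 -0.318   0.2056] 0.0683408584898931
t 29.25 pos [ 0.6381 -0.0847  0.1109] yaw -0.016101137706846787 F [ 0.3886 -0.41    0.3419] gap 0.0683408584898931 q [-0.241   0.3853  1.6574 -0.      1.0981  1.3459]
off [-0.0063  0.0024  0.3526] twist [ 0.     -0.0001  0.    ]
```

>>> apply_moves([
  {"offset":[-0.004,0.003,0.1],"twist":[0,0,0]},
  {"offset":[-0.004,0.003,0.22],"twist":[0,0,0]},
  {"offset":[-0.004,0.003,0.32],"twist":[0,0,0]},
  {"offset":[-0.004,0.003,0.353],"twist":[0,0,0]},
  {"offset":[-0.004,0.003,0.353],"twist":[0,0,0]},
  {"offset":[-0.004,0.003,0.353],"twist":[0,0,0]},
  {"offset":[-0.004,0.003,0.353],"twist":[0,0,0]},
])

```text
time_s: 30.12
position: [0.638, -0.0854, 0.0583]
orientation: [1.0, -0.008, 0.001, 0.0]
force: [-0.2, 0.3, 0.0]
finger_gap: 0.0683
```

```bash
python3 av.py
```

```text
30.425 [ 0.6376 -0.0853  0.0579] [0.0002 0.0001 0.0002] [-0.0162  0.0009  0.0002] [0.3007 0.0484 0.1608] 0.06809283919365451
```

>>> apply_moves([
  {"offset":[0,0,0],"twist":[0,0,0]},
  {"offset":[0,0,0],"twist":[0,0,0]},
  {"offset":[0,0,0],"twist":[0,0,0]},
  {"offset":[0,0,0],"twist":[0,0,0]},
  {"offset":[0,0,0],"twist":[0,0,0]},
  {"offset":[0,0,0],"twist":[0,0,0]},
  {"offset":[0,0,0],"twist":[0,0,0]},
  {"offset":[0,0,0],"twist":[0,0,0]},
], gripper=-1)

```text
time_s: 31.42
position: [0.6372, -0.0851, 0.0575]
orientation: [1.0, -0.008, -0.0, -0.0]
force: [-1.7, 0.8, 2.5]
finger_gap: 0.0129
```

```bash
python3 av.py
```

```text
31.725 [ 0.6373 -0.0851  0.0575] [0. 0. 0.] [-0.0162 -0.0001 -0.0002] [-1.3793  1.4053  3.389 ] 0.013090716607488943
```

>>> apply_moves([
  {"offset":[0,0,0],"twist":[0,0,0]},
  {"offset":[0,0,0],"twist":[0,0,0]},
  {"offset":[0,0,0],"twist":[0,0,0]},
  {"offset":[0,0,0],"twist":[0,0,0]},
  {"offset":[0,0,0],"twist":[0,0,0]},
  {"offset":[0,0,0],"twist":[0,0,0]},
], gripper=0.3)

```text
time_s: 32.48
position: [0.6373, -0.0852, 0.0574]
orientation: [1.0, -0.008, 0.0, 0.0]
force: [0.0, -0.2, 0.1]
finger_gap: 0.0555
```

>>> apply_moves([
  {"offset":[0,0,-0.1],"twist":[0,0,0]},
  {"offset":[0,0,-0.3],"twist":[0,0,0]},
  {"offset":[0,0,-0.6],"twist":[0,0,0]},
  {"offset":[-0.2,0.2,-0.8],"twist":[0,0,0]},
  {"offset":[-0.6,0.5,-0.8],"twist":[0,0,0]},
  {"offset":[-0.95,0.8,-0.8],"twist":[0,0,0]},
  {"offset":[-1,1,-0.8],"twist":[0,0,0]},
])

```text
time_s: 33.35
position: [0.4828, -0.2333, 0.1785]
orientation: [1.0, -0.008, 0.0, 0.0]
force: [0.7, -1.0, -0.6]
finger_gap: 0.0558
```

>>> apply_moves([
  {"offset":[-0.3,0.1,0],"twist":[0,0,0]},
  {"offset":[-0.6,0.1,0],"twist":[0,0,0]},
  {"offset":[-0.7,0.1,0],"twist":[0,0,0]},
  {"offset":[-0.7,0.1,0],"twist":[0,0,0]},
])

```text
time_s: 33.85
position: [0.3798, -0.2463, 0.1783]
orientation: [1.0, -0.009, 0.001, 0.001]
force: [0.7, 0.2, 0.1]
finger_gap: 0.0554
```

```bash
python3 q.py | grep -E "^(194|178|182|184) "; python3 ov.py o3 -.0836 -.0836; python3 -c "
from h import *
g=grab('side');cv2.imwrite('pics/full_s.png',g['frame'][:,:,::-1])"
```

```text
194 [137 136 136 136 136 140 118  74  60  62  64  62] [66 66 67 67 67 67 63 57 54 56 55 54]
178 [72 72 72 72 72 83 31 16 24 52 70 79 80 77] [ 84  84  84  84  83  83 129 149 105  43  77  93  92  92]
182 [74 74 74 74 75 84 36 15 25 55 47 72 80 79] [ 88  88  88  88  88  90 114 143 109  49  54  86  99  96]
184 [77 77 80 80 78 83 35 18 26 57 51 75 84 82] [ 94  93  98  96  90  86 113 144 111  50  53  88 101  98]
```

View pics/o3_s.png

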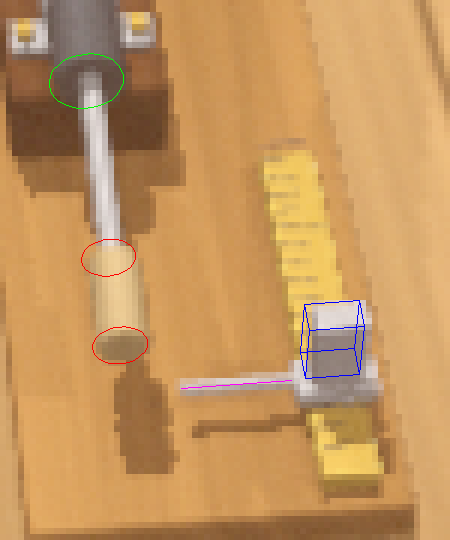

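View pics/o3_t.png

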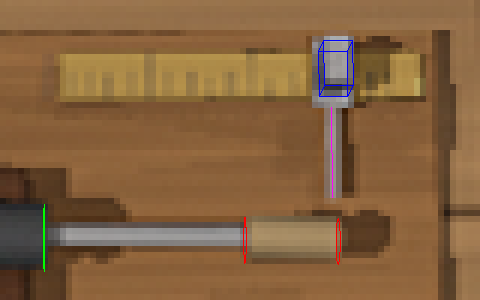

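View pics/full_s.png

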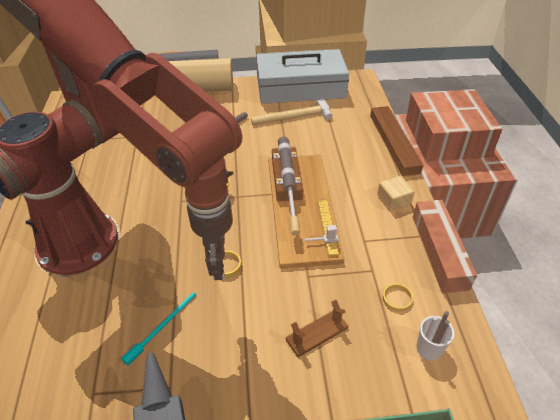

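The pointer now coincides with the magenta prediction for the rod-end plane in both views: top column 314.97 against 314.94 expected. The rod end has not moved (column 316.4), and nothing else looks disturbed. Handing in.

```bash
python3 -c "
from bench import manip
print(manip.job_done(), manip.state()['time_s'])"
```

```text
the job is handed in; nothing more can be done
the job is handed in; nothing more can be done
```

The depth rod is bottomed in the steel tube and released, and the cursor's pointer sits level with its handle end. I handed the job in at about 34 s; no verdict was reported.

- **Rod:** I took the wooden-handled rod from its rest and slid it into the bore until it met a rigid stop. The push reached about 19 N while I confirmed the stop. I relaxed it to about 5 N before letting go.
- **Cursor:** I gripped the fin and slid it along the rule. The first placing was about 1.6 mm too far toward the tube, so I gripped it again and moved it back.
- **Last checks:** In the top view the pointer was at column 314.97, with 314.94 expected for the rod-end plane. The side-view overlay agreed, and I expect the pointer to be within about 1 mm. The rod end had not moved since release. In the side view nothing else in the scene appeared disturbed, and the gripper was clear of everything.
- **Disagreement:** My depth estimates came out between about 72 and 75 mm, at or slightly below the stated 75 mm minimum. The estimates of the mouth position along the bore differed by several millimetres, so I took the stop to be the bottom, near 75 mm.

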